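Catch, soak-can and clamp the brake calipers

ROBOT

A 6-joint arm with a two-finger parallel gripper is mounted at the origin on a cart in front of the work surface, level with it; the furniture and walls round the work are solid. World frame = base frame: x ahead of the robot, y to its left, z up, the work surface at z = 0. Lengths are in m, angles in degrees, forces in N, time in s.
With the tool pointing down it reaches from about 0.3 to 0.85 m from the base axis. Payload 4.2 kg.
Tool frame: the origin (TCP) lies midway between the tips of the shut fingers; the grasp point (between the pads) lies 19 mm behind it; x points along the fingers, z is the direction in which the jaws open and shut, and the axes are right-handed (so a half turn about x gives the same grasp; the last joint's range is limited). The gripper opens to 91 mm and grips with 3 to 60 N. Pads are 32 mm wide; open, the fingers measure 118 mm over their backs; the gripper's body (76 mm by 178 mm) begins 60 mm behind the grasp point.
Start: joints at [63.197, 18.312, 89.639, -0, 72.044, -1.146], TCP at [0.249, 0.518, 0.214] pointing down, gripper open.
Joint ranges: [-177.97, 177.97], [-48.28, 115.42], [12.27, 149.76], [-77.06, 257.06], [2.81, 150.46], [-146.56, 146.56]. Speed limits (degrees/s): [147.25, 147.25, 180, 180, 180, 180].

INTERFACE

Orientations are given as a 3x3 rotation matrix whose columns are the frame's x, y, z axes.
In Python, from plant import env gives the robot as it stands.
- The arm moves only by the shell command python3 -m handwheel 'ROWS'. ROWS is JSON, a list of rows, each an object with "slide": the shift along the world's x, y, z in cm, a list of three; "twist": the turn, a rotation vector about the world's x, y, z in rad, a list of three; "jaw": the opening, from -1 (shut) to 1 (fully open), so that 0 is half open. A call has exactly 8 rows; each row shifts and turns the commanded pose from where the row before left it; what a row does not reach is not made up. A row lasts 1/8 s, in which the tool goes at most 62.5 mm and 10.7 degrees, less where a joint would pass 70% of its speed; a pose out of reach is approached as far as the arm can. A call with a gripper value outside its range is refused whole. The fingers move at their own pace and stop on an object; the grip force is fixed at half the most. Time passes only in rows, so rows that do not move let the fingers close, or fill a call up. It gives the time, the measured TCP pose, the force and the opening at its end, in the units of the state.
- env.get_obs(): the state, without advancing time (a new reading comes with each control period).
- env.read_camera(name): name is "side" or "top"; returns (picture, depth): 420x560x3 uint8, red, green, blue; 420x560 float32, m along the optical axis (not along the pixel's ray), 0 where there is no reading.
- env.camera_info(name): a dict with "fx", "fy", "cx", "cy" (pixels), "k1" (the pictures are not rectified: a ray, as slopes to the right and down, at radius r is drawn at 1 + k1 r^2 times it, then the intrinsics apply), "origin" and "orientation" of the camera in the world. Camera axes: x right, y up, looking along -z (the intrinsics and any distortion apply to the point x, -y, -z); pixel columns grow to the right and rows downward; lengths in m; the calibration is good to about 2 mm. A picture is of the moment at which its call begins. camera_info takes no time and is no camera call.
- env.hand_in(): hands the job in, once; it reports no verdict.
The state is a dict: "time": time; "joint_pos": joint angles; "qd": joint speeds; "joint_torque": joint torques, N m; "tool_pos": TCP position; "tool_rot": TCP orientation; "force": force on the tool from outside, world axes, zero at the start; "moment": the same for the moment, N m; "gripper_width": finger opening in m.
Only numpy, scipy, OpenCV 4.12 (cv2) and the standard library are available. Lean on these libraries where they do the work, as an engineer would, in place of code of your own. Each camera call takes 0.05 s, during which the arm holds its last target. There are 200 camera calls.

TASK

Get all the brake calipers into the soak canister: lift the dip basket by its grip, hold it up under the lip of the chute and push the red paddle back with the basket's wall so that the gate drops and the calipers waiting there slide into the basket without any landing on the bench, and put the calipers lying loose on the bench in the basket too. When they are all in it, stand the basket on the floor of the canister, seat the lid level on the canister, and swing the wire bail over centre until it is clamped down on the lid. Do not disturb the oil bottle, the patch tin or the bell.

Things in the scene. Friction and masses are not known exactly. Their poses are not given: they have to be found in the camera images.
- chute: Fixed aluminium chute on a blue stand. Origin on the bench straight below its lip; +x level, up the slope (calipers slide towards -x), z up. Channel 42 mm wide inside, walls 24 mm high, floor rising 28 degrees (0.49 rad), 176 mm long. The stand's foot begins 45 mm behind the lip. Two calipers wait end to end behind a yellow gate plate 30 mm up the slope from the lip.
- chute_lip (a point): The middle of the lip's edge, on the channel's floor, 130 mm above the bench. A basket's wall meets the paddle when its rim is 8 to 50 mm below this point; with the paddle then pushed home the lip reaches about 27 mm inside the rim.
- paddle: Red upright push plate under the lip, 56 mm wide, 54 mm tall, 6 mm thick; origin in the middle of the face that is pushed, at rest straight below the lip, 83 mm above the bench. Pushed along the chute's +x it travels 27 mm to its stop against a spring (1.6 to 3.8 N) and lowers the gate with it; let go, it springs back.
- gate (a joint): How far the yellow gate has dropped, m: 0 closed (20 mm above the channel floor), 0.020 level with the floor, 0.027 fully down; equal to the paddle's travel.
- basket: Round steel dip basket, open on top, 160 g; origin at the centre of its underside, z up. Outer diameter 124 mm at the bottom, 140 mm at the rim, wall 3 mm, floor 4 mm, rim 45 mm above the underside. An orange grip stands above the rim on its -x side.
- basket_grip (a point): Centre of the basket's orange upright grip block, 46 mm from the basket's axis towards its -x and 67 mm above its underside. The block is 18 mm along the basket's x, 14 mm along its y, 36 mm tall (lower end 4 mm above the rim); pinch it across the 14 mm from above.
- canister: Fixed round green soak canister, open on top; origin under its centre on the bench, z up. Inner diameter 154 mm, outer 164 mm, rim 122 mm above the bench, inner floor 6 mm up. A wire bail is pivoted on its +y and -y sides, 60 mm above the bench and 20 mm to -x of the centre, and lies open on its -x side; it closes over the top towards +x.
- lid_rib (a point): Centre of the black rib handle of the loose round green lid: rib 38 mm long (its x), 16 mm wide, 24 mm tall. Flange 184 mm diameter, 9 mm thick, its top 12 mm below this point; under it a plug 138 mm diameter, 10 mm deep, that drops into the canister's mouth; plug underside 31 mm below this point. 160 g, z up. Seated, this point is 143 mm above the canister's origin.
- bail (a joint): Turn of the wire bail, rad: 0 fully open (leaning 75 degrees from upright to the canister's -x side), 1.31 upright, about 2.18 when the wire lies on the seated lid; 2.25 is its stop. Over-centre spring: it pushes back open below 1.57 (at most 5 N at the tab) and snaps on to closed above it.
- bail_tab (a point): Centre of the outer part of the red tab at the middle of the bail's crossbar, 148 mm from the bail's pivot line (crossbar at 118 mm). The tab is 14 mm wide along the pivot line (the canister's y), 10 mm thick, and sticks out to 166 mm; it can be pinched across the 14 mm from above and led round.
- chuted1_mid (a point): Brake caliper waiting in the chute, next to the gate: 60 x 32 x 26 mm, 75 g, black block with half-round ends, a silver disc and two brass screws on top; this point is its centre, x along the 60 mm length, z up when it lies flat.
- chuted2_mid (a point): Brake caliper waiting in the chute, behind the first: 60 x 32 x 26 mm, 75 g, black block with half-round ends, a silver disc and two brass screws on top; this point is its centre, x along the 60 mm length, z up when it lies flat.
- stray1_mid (a point): Brake caliper lying on the bench (absent in some starts): 60 x 32 x 26 mm, 75 g, black block with half-round ends, a silver disc and two brass screws on top; this point is its centre, x along the 60 mm length, z up when it lies flat.
- stray2_mid (a point): Brake caliper lying on the bench (absent in some starts): 60 x 32 x 26 mm, 75 g, black block with half-round ends, a silver disc and two brass screws on top; this point is its centre, x along the 60 mm length, z up when it lies flat.
- stray3_mid (a point): Brake caliper lying on the bench (absent in some starts): 60 x 32 x 26 mm, 75 g, black block with half-round ends, a silver disc and two brass screws on top; this point is its centre, x along the 60 mm length, z up when it lies flat.
- lube_bottle: Bystander: green oil bottle with a red nozzle, 42 mm diameter, 123 mm tall, origin under its centre.
- patch_tin: Bystander: flat red tin, 57 x 92 x 20 mm, origin under its centre.
- bell: Bystander: silver dome handlebar bell with a black clamp, 53 x 66 x 31 mm, origin under its centre.

How it is judged:
By the outcome, as a careful person would: the job done as asked, in the order asked, and still so for the second after the job is handed in, with the robot touching nothing.
Of stray1, stray2, stray3 only 2 to 3 are there at a start; the rules pass over those that are not, and their reading is None.
At some moment in a run one of stray1, stray2, stray3 may be knocked a few centimetres aside while the robot is not near it.
It also fails if it takes over 210 s, if anything falls off the work surface, if the arm or the gripper's body presses on something with over 40 N, if the wrist force passes 120 N, or if a joint passes its speed limit or range.

## Working session

There is one attempt and no reset: what is moved stays moved. The work goes in short steps, Python scripts to look and compute and a shell command to move; the robot and the scene stay as the last step left them, time stands still between calls to the robot, and variables do not carry over. Pictures are saved under pics/ and viewed, about 12 in all and at most 16, crops included, and the job is handed in when it is done.

```bash
mkdir -p pics; cat > h.py <<'E'
import numpy as np, cv2, sys
from plant import env
np.set_printoptions(precision=4,suppress=True)
def cam(name,f=None):
    p,d=env.read_camera(name)
    if f: cv2.imwrite('pics/'+f,p[:,:,::-1]); np.save('pics/'+f+'.npy',d)
    return p,d
def px2w(name,u,v,d=None,z=None):
    i=env.camera_info(name); K=np.array([[i['fx'],0,i['cx']],[0,i['fy'],i['cy']],[0,0,1.]])
    s=cv2.undistortPoints(np.array([[[u,v]]],float),K,np.array([i['k1'],0,0,0.]))[0,0]
    r=np.array(i['orientation'])@np.array([s[0],-s[1],-1.]); o=np.array(i['origin'])
    t=d if d is not None else (z-o[2])/r[2]
    return o+t*r
def w2px(name,P):
    i=env.camera_info(name); q=np.array(i['orientation']).T@(np.array(P)-np.array(i['origin']))
    x,y=q[0]/-q[2],-q[1]/-q[2]; k=1+i['k1']*(x*x+y*y)
    return i['fx']*x*k+i['cx'],i['fy']*y*k+i['cy']
def cloud(name,d):
    i=env.camera_info(name); K=np.array([[i['fx'],0,i['cx']],[0,i['fy'],i['cy']],[0,0,1.]])
    v,u=np.mgrid[:420,:560]; s=cv2.undistortPoints(np.stack([u,v],-1).reshape(-1,1,2).astype(float),K,np.array([i['k1'],0,0,0.]))[:,0]
    r=np.c_[s[:,0],-s[:,1],-np.ones(len(s))]@np.array(i['orientation']).T
    P=np.array(i['origin'])+r*d.reshape(-1,1); P[d.ravel()==0]=np.nan
    return P.reshape(420,560,3)
E
python3 - <<'E'
from h import *
for n in('side','top'):
    cam(n,n+'0.png'); print({k:v for k,v in env.camera_info(n).items()})
print(env.get_obs())
E
```

```text
{'fx': 407.8065835886122, 'fy': 407.8065835886122, 'cx': 278.44303157786936, 'cy': 213.0677883248884, 'k1': 0.033421299408553165, 'origin': array([-0.452 , -0.6294,  0.7919]), 'orientation': array([[ 0.5383,  0.4121, -0.7351],
       [-0.8428,  0.2595, -0.4716],
       [-0.0036,  0.8734,  0.487 ]])}
{'fx': 522.1017037361199, 'fy': 522.1017037361199, 'cx': 286.7084838662426, 'cy': 208.9009072293709, 'k1': -0.0988630970343201, 'origin': array([ 0.1821, -0.1   ,  1.6099]), 'orientation': array([[ 0.2525,  0.9406, -0.2272],
       [-0.9676,  0.2439, -0.0653],
       [-0.006 ,  0.2363,  0.9717]])}
{'time': 0.1, 'joint_pos': array([63.1966, 18.3452, 89.6989,  0.0001, 72.0443, -1.1456]), 'qd': array([-0.1158, -0.0455, -0.1457, -0.0135,  0.0938, -0.0178]), 'joint_torque': array([  0.001 , -41.3335, -23.2508,   0.073 ,   0.0422,  -0.0001]), 'tool_pos': array([0.2488, 0.5179, 0.2132]), 'tool_rot': array([[-0.0007, -0.9014,  0.433 ],
       [-0.0014,  0.433 ,  0.9014],
       [-1.    ,  0.    , -0.0015]]), 'force': array([-0.3585,  0.6406,  0.7304]), 'moment': array([-0.028 ,  0.0319, -0.0518]), 'gripper_width': 0.09150990231124682}
```

View pics/top0.png

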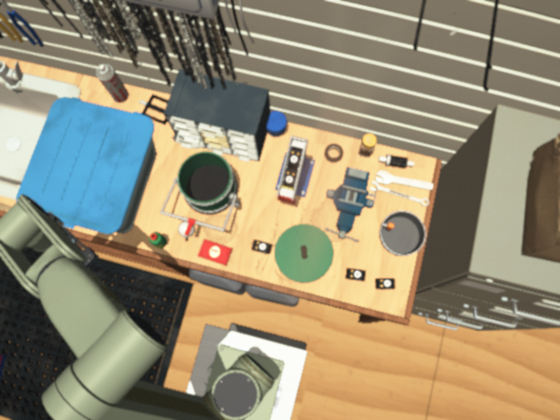

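View pics/side0.png

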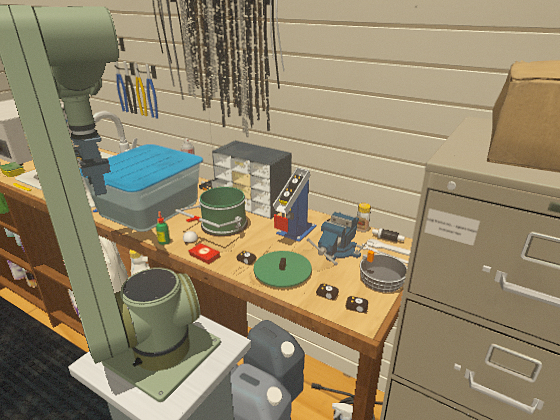

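Top view: canister (207,180), chute with lip at the lower end (~291,200), lid (304,252), basket (402,234) with its orange grip (390,225), and three strays at (262,246), (356,274), (385,283). The tin, bell and bottle are around (160–215,230–250), and a vise stands near (350,200).

```bash
python3 - <<'E'
from h import *
p=cv2.imread('pics/top0.png')
c=cv2.resize(p[130:300,240:440],None,fx=4,fy=4,interpolation=cv2.INTER_CUBIC);c=c[:600];
for k in range(0,200,20):
    cv2.putText(c,str(240+k),(k*4,8),0,.3,(0,0,255));cv2.line(c,(k*4,0),(k*4,600),(0,0,255) ,1) if 0 else None
cv2.imwrite('pics/c1.png',c)
for n,u,v,z in [('can',207,180,.122),('s1',262,246,.026),('s2',356,274,.026),('s3',385,283,.026),('lidrib',304,252,.04),('basket',402,234,.045),('grip',390,225,.085),('lip',291,200,.13),('chtop',296,145,.2),('bell',187,230,.02),('bot',157,240,.1),('tin',214,251,.02),('vise',350,200,.1),('edge',410,318,0),('edge2',200,270,0)]: print(n,px2w('top',u,v,z=z))
E
```

```text
can [0.5562 0.2527 0.122 ]
s1 [0.4199 0.0504 0.026 ]
s2 [ 0.4084 -0.2486  0.026 ]
s3 [ 0.4036 -0.3402  0.026 ]
lidrib [ 0.4321 -0.0792  0.04  ]
basket [ 0.5601 -0.3563  0.045 ]
grip [ 0.5683 -0.3091  0.085 ]
lip [ 0.5572 -0.0059  0.13  ]
chtop [0.701  0.0166 0.2   ]
bell [0.4102 0.2909 0.02  ]
bot [0.3472 0.349  0.1   ]
tin [0.3682 0.1903 0.02  ]
vise [ 0.6092 -0.1748  0.1   ]
edge [ 0.322  -0.4414  0.    ]
edge2 [0.3023 0.2193 0.    ]
```

View pics/c1.png

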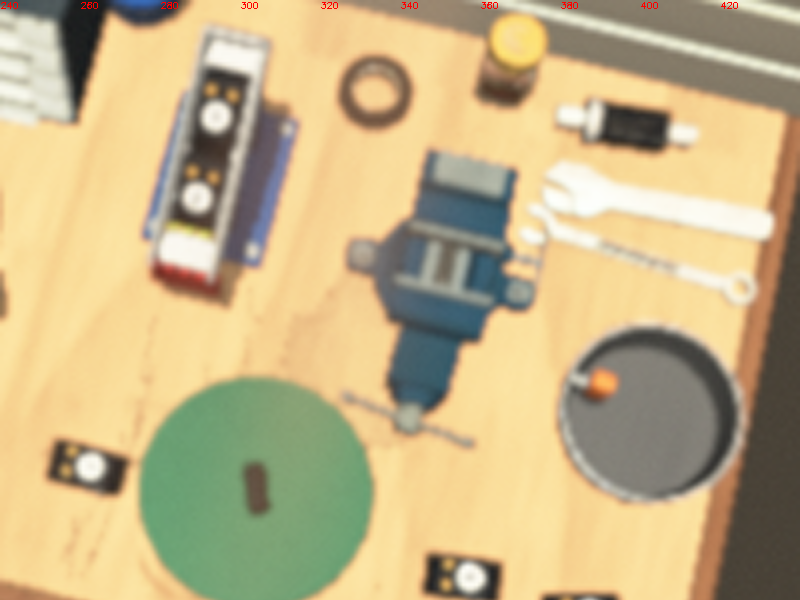

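```bash
python3 - <<'E'
from h import *
p=cv2.imread('pics/top0.png');d=np.load('pics/top0.png.npy');C=cloud('top',d)
np.save('pics/C0.npy',C)
def circ(name,lo,hi,cx,cy,R):
    m=(C[...,2]>lo)&(C[...,2]<hi)&(np.hypot(C[...,0]-cx,C[...,1]-cy)<R); q=C[m]
    A=np.c_[2*q[:,:2],np.ones(len(q))];s=np.linalg.lstsq(A,(q[:,:2]**2).sum(1),rcond=None)[0]
    (x,y),r=cv2.minEnclosingCircle(q[:,:2].astype(np.float32)*1000)
    print(name,len(q),q.mean(0),s[:2],'enc',x,y,r)
circ('basket',.036,.052,.56,-.356,.085)
circ('grip',.065,.1,.56,-.356,.085)
circ('can',.112,.13,.556,.2527,.1)
circ('lid',.01,.03,.432,-.079,.11)
circ('rib',.033,.06,.432,-.079,.11)
circ('vise',.03,.3,.61,-.17,.09); print('vise zmax',np.nanmax(C[180:230,330:375,2]))
for n,x,y in(('s1',.42,.05),('s2',.4084,-.2486),('s3',.4036,-.3402)):
    m=(C[...,2]>.017)&(C[...,2]<.05)&(np.hypot(C[...,0]-x,C[...,1]-y)<.045); q=C[m][:,:2]
    r=cv2.minAreaRect(q.astype(np.float32)*1000); w,V=np.linalg.eigh(np.cov(q.T)); print(n,len(q),q.mean(0),r,np.degrees(np.arctan2(V[1,1],V[0,1])))
m=(C[...,2]>.14)&(np.abs(C[...,0]-.63)<.13)&(np.abs(C[...,1]-.005)<.06); q=C[m]
r=cv2.minAreaRect(q[:,:2].astype(np.float32)*1000); print('chute',r,cv2.boxPoints(r)); print('zrange',q[:,2].min(),q[:,2].max())
m=m=(C[...,2]>.045)&(C[...,2]<.115)&(C[...,0]<.53)&(C[...,0]>.38)&(C[...,1]>.12)&(C[...,1]<.36); print('bail',np.c_[C[m],np.argwhere(m)[:,::-1]][::6])
S=cv2.imread('pics/side0.png')
a=cv2.resize(p[140:275,140:260],None,fx=3.3,fy=3.3,interpolation=2);b=cv2.resize(S[170:300,170:290],None,fx=3.3,fy=3.3,interpolation=2)
h=min(a.shape[0],b.shape[0]);cv2.imwrite('pics/c2.png',np.hstack([a[:h],b[:h]]))
E
```

```text
basket 270 [ 0.5737 -0.3638  0.0447] [ 0.565  -0.3559] enc 565.737548828125 -356.169921875 71.67466735839844
grip 45 [ 0.5689 -0.3086  0.0806] [ 0.5711 -0.3063] enc 572.5623779296875 -304.0146789550781 17.25343132019043
can 420 [0.5614 0.2603 0.1192] [0.5635 0.2639] enc 564.3184204101562 264.2415466308594 84.226806640625
lid 2705 [ 0.4332 -0.0763  0.0191] [ 0.4339 -0.0758] enc 437.699462890625 -68.28538513183594 101.15514373779297
rib 65 [ 0.4333 -0.0769  0.0438] [ 0.4339 -0.0777] enc 433.67706298828125 -76.19771575927734 19.003070831298828
vise 1355 [ 0.6138 -0.1755  0.1054] [ 0.6111 -0.1762] enc 609.99267578125 -169.7042236328125 89.86250305175781
vise zmax 0.1362868260292096
s1 211 [0.4198 0.0491] ((420.53826904296875, 44.164642333984375), (35.950828552246094, 77.14261627197266), 4.1570515632629395) 91.84633360281339
s2 206 [ 0.409  -0.2467] ((409.0545349121094, -246.87142944335938), (33.604347229003906, 59.60154724121094), 4.90491247177124) 94.59166498622346
s3 202 [ 0.4039 -0.341 ] ((404.21551513671875, -342.3602600097656), (31.54555320739746, 59.06834411621094), 15.238958358764
[... 4561 characters left out ...]
  0.0955 215.     226.    ]
 [  0.408    0.2707   0.1013 188.     227.    ]
 [  0.4264   0.2058   0.0942 211.     227.    ]
 [  0.4312   0.1887   0.0925 217.     227.    ]
 [  0.4373   0.1694   0.0875 224.     227.    ]
 [  0.4249   0.199    0.095  213.     228.    ]
 [  0.4288   0.181    0.0985 219.     228.    ]
 [  0.4007   0.2747   0.1012 186.     229.    ]
 [  0.4251   0.1905   0.0898 216.     229.    ]
 [  0.4287   0.1721   0.0955 222.     229.    ]
 [  0.4014   0.2631   0.0976 190.     230.    ]
 [  0.3938   0.2709   0.1092 186.     231.    ]
 [  0.3914   0.2707   0.1063 186.     232.    ]
 [  0.3891   0.2668   0.107  187.     233.    ]
 [  0.387    0.263    0.1073 188.     234.    ]]
```

View pics/c2.png

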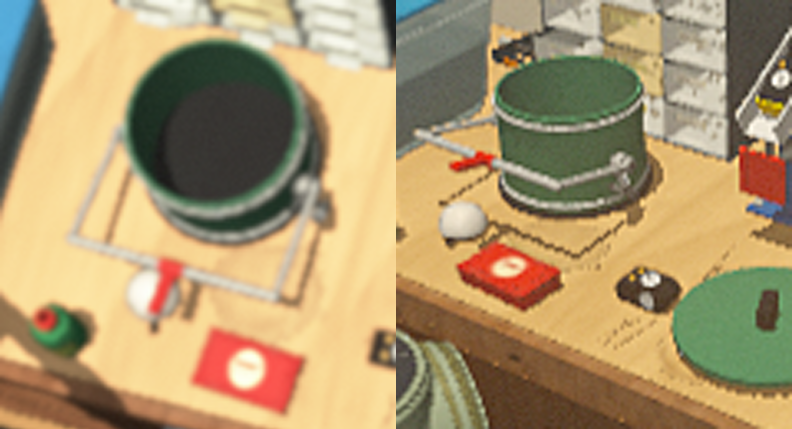

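```bash
python3 - <<'E'
from h import *
C=np.load('pics/C0.npy')
print('grip',px2w('top',390.5,226,z=.085), 'rim c',px2w('top',403,233,z=.045))
for x in np.arange(.56,.73,.02):
    m=(C[...,2]>.13+ (x-.56)*.53+.012)&(abs(C[...,0]-x)<.01)&(abs(C[...,1]-.01)<.05); q=C[m]
    if len(q)>3: print(x.round(3),len(q),np.percentile(q[:,1],[3,97]),np.percentile(q[:,1],[3,97]).mean(),q[:,2].max())
for n,u,v in(('lipL',279.5,195.5),('lipR',294.5,198)): print(n,px2w('top',u,v,z=.13))
m=(abs(C[...,1]-.012)<.012)&(C[...,0]>.5)&(C[...,0]<.62); q=C[m]; q=q[np.argsort(q[:,0])]; print(q[(q[:,2]>.06)][:20])
print('tab',px2w('top',187.5,229.5,z=.098))
E
python3 -m handwheel '[{"slide":[5,-6,0],"twist":[0,0,-0.15],"jaw":0},{"slide":[5,-6,0],"twist":[0,0,-0.15],"jaw":0},{"slide":[4,-6,0],"twist":[0,0,-0.15],"jaw":0},{"slide":[4,-6,0],"twist":[0,0,-0.15],"jaw":0},{"slide":[4,-6,0],"twist":[0,0,-0.15],"jaw":0},{"slide":[3,-6,0],"twist":[0,0,-0.15],"jaw":0},{"slide":[3,-6,0],"twist":[0,0,-0.15],"jaw":0},{"slide":[2,-6,0],"twist":[0,0,-0.15],"jaw":0}]'
```

```text
grip [ 0.5656 -0.3112  0.085 ] rim c [ 0.5639 -0.3586  0.045 ]
0.56 19 [-0.0105  0.0383] 0.01389366153701577 0.16627843857714208
0.58 74 [-0.0105  0.038 ] 0.01373729083809393 0.1784645376629601
0.6 120 [-0.0104  0.0363] 0.012947709525676419 0.1906269599240864
0.62 112 [-0.0105  0.0367] 0.013074809101385991 0.19904423272635863
0.64 118 [-0.0109  0.0367] 0.012903050540033774 0.2189976146149999
0.66 119 [-0.01    0.0364] 0.013202326253733167 0.22055952974103477
0.68 109 [-0.011   0.0362] 0.012619266625045547 0.2277657677280971
0.7 43 [-0.012   0.0358] 0.01190308455366235 0.2398396581568356
0.72 6 [-0.0088  0.0189] 0.005067833887047687 0.23185158007668694
lipL [0.562  0.0302 0.13  ]
lipR [ 0.5657 -0.0143  0.13  ]
[[0.5645 0.0084 0.0895]
 [0.5649 0.0211 0.0758]
 [0.5652 0.0209 0.0984]
 [0.5653 0.0054 0.101 ]
 [0.5653 0.0182 0.0648]
 [0.5654 0.0055 0.089 ]
 [0.5654 0.0024 0.0799]
 [0.5655 0.0056 0.0766]
 [0.5655 0.0147 0.1033]
 [0.5655 0.0148 0.0914]
 [0.5656 0.0088 0.0607]
 [0.5657 0.0209 0.1084]
 [0.5657 0.0151 0.0663]
 [0.5659 0.0119 0.081 ]
 [0.566  0.0147 0.113 ]
 [0.566  0.0087 0.1072]
 [0.566  0.0026 0.0653]
 [0.566  0.0181 0.0865]
 [0.5661 0.0058 0.0619]
 [0.5661 0.0085 0.1299]]
tab [0.4009 0.2707 0.098 ]
time: 1.1
tool_pos: [0.5094, 0.0933, 0.2136]
tool_rot: [[0.0, 0.082, 0.997], [0.0, 0.997, -0.082], [-1.0, 0.0, 0.0]]
force: [0.9, -0.6, 0.3]
gripper_width: 0.0454
```

```bash

python3 -m handwheel '[{"slide":[1,-6,0],"twist":[0,0,0],"jaw":0},{"slide":[1,-6,0],"twist":[0,0,0],"jaw":0},{"slide":[1,-6,0],"twist":[0,0,0],"jaw":0},{"slide":[1,-6,0],"twist":[0,0,0],"jaw":0},{"slide":[1,-6,0],"twist":[0,0,0],"jaw":0},{"slide":[0.8,-6,0],"twist":[0,0,0],"jaw":0},{"slide":[0,-4.3,-2],"twist":[0,0,0],"jaw":0},{"slide":[0,0,-3],"twist":[0,0,0],"jaw":0}]'
python3 - <<'E'
from h import *
p,d=cam('top','t1.png');s,_=cam('side')
a=cv2.resize(p[180:280,350:450],None,fx=4,fy=4,interpolation=2);b=cv2.resize(s[180:320,320:440],None,fx=3.3,fy=2.857,interpolation=2)
cv2.imwrite('pics/c3.png',np.hstack([a,b])[:,:,::-1])
E
```

```text
time: 2.1
tool_pos: [0.5667, -0.3115, 0.1632]
tool_rot: [[0.001, 0.081, 0.997], [-0.002, 0.997, -0.081], [-1.0, -0.001, 0.002]]
force: [-0.5, 1.1, -0.8]
gripper_width: 0.0453
```

View pics/c3.png

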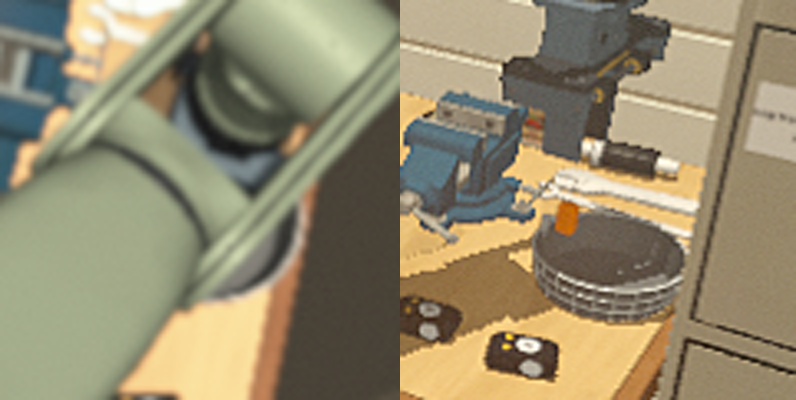

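```bash

python3 -m handwheel '[{"slide":[0,0,-2],"twist":[0,0,0],"jaw":0},{"slide":[0,0,-2],"twist":[0,0,0],"jaw":0},{"slide":[0,0,-2],"twist":[0,0,0],"jaw":0},{"slide":[0,0,-2],"twist":[0,0,0],"jaw":0},{"slide":[0,0,-1.7],"twist":[0,0,0],"jaw":0},{"slide":[0,0,-1],"twist":[0,0,0],"jaw":0},{"slide":[0,0,0],"twist":[0,0,0],"jaw":-1},{"slide":[0,0,0],"twist":[0,0,0],"jaw":-1}]'
python3 -m handwheel '[{"slide":[0,0,0],"twist":[0,0,0],"jaw":-1},{"slide":[0,0,0],"twist":[0,0,0],"jaw":-1},{"slide":[0,0,0],"twist":[0,0,0],"jaw":-1},{"slide":[0,0,0.5],"twist":[0,0,0],"jaw":-1},{"slide":[0,0,1],"twist":[0,0,0],"jaw":-1},{"slide":[0,0,1.5],"twist":[0,0,0],"jaw":-1},{"slide":[0,0,2],"twist":[0,0,0],"jaw":-1},{"slide":[0,0,2],"twist":[0,0,0],"jaw":-1}]'
```

```text
time: 3.2
tool_pos: [0.5672, -0.3081, 0.0577]
tool_rot: [[0.001, 0.077, 0.997], [-0.001, 0.997, -0.077], [-1.0, -0.001, 0.001]]
force: [-0.0, -0.2, 0.1]
gripper_width: 0.0287
time: 4.2
tool_pos: [0.5668, -0.3079, 0.1286]
tool_rot: [[0.001, 0.077, 0.997], [-0.0, 0.997, -0.077], [-1.0, -0.0, 0.001]]
force: [-0.2, 0.8, -2.0]
gripper_width: 0.0138
```

```bash

python3 -m handwheel '[{"slide":[0,0,2.5],"twist":[0,0,0],"jaw":-1},{"slide":[0,0,3],"twist":[0,0,0],"jaw":-1},{"slide":[-1,0,3],"twist":[0,0,0.08],"jaw":-1},{"slide":[-1.5,1,2.5],"twist":[0,0,0.12],"jaw":-1},{"slide":[-1.5,2,0],"twist":[0,0,0.14],"jaw":-1},{"slide":[-1.5,2.5,0],"twist":[0,0,0.15],"jaw":-1},{"slide":[-1.5,3,0],"twist":[0,0,0.15],"jaw":-1},{"slide":[-1.5,3,0],"twist":[0,0,0.15],"jaw":-1}]'
python3 -m handwheel '[{"slide":[-1.5,3,0],"twist":[0,0,0.15],"jaw":-1},{"slide":[-1.5,3,0],"twist":[0,0,0.15],"jaw":-1},{"slide":[-1.5,3,0],"twist":[0,0,0.15],"jaw":-1},{"slide":[-1.4,3,0],"twist":[0,0,0.15],"jaw":-1},{"slide":[-1,3,0],"twist":[0,0,0.15],"jaw":-1},{"slide":[0,2.5,0],"twist":[0,0,0.1],"jaw":-1},{"slide":[0,2,0],"twist":[0,0,0],"jaw":-1},{"slide":[0,1.1,0],"twist":[0,0,0],"jaw":-1}]'
python3 -m handwheel '[{"slide":[0,0,-1],"twist":[0,0,0],"jaw":-1},{"slide":[0,0,-2],"twist":[0,0,0],"jaw":-1},{"slide":[0,0,-2],"twist":[0,0,0],"jaw":-1},{"slide":[0,0,-2],"twist":[0,0,0],"jaw":-1},{"slide":[0,0,-2],"twist":[0,0,0],"jaw":-1},{"slide":[0,0,-2],"twist":[0,0,0],"jaw":-1},{"slide":[0,0,-1],"twist":[0,0,0],"jaw":-1},{"slide":[0,0,0],"twist":[0,0,0],"jaw":-1}]'
python3 - <<'E'
from h import *
p,d=cam('top','t2.png');s,_=cam('side')
a=cv2.resize(p[150:290,230:350],None,fx=3.3,fy=3.3,interpolation=2);b=cv2.resize(s[160:300,220:340],None,fx=3.3,fy=3.3,interpolation=2)
cv2.imwrite('pics/c4.png',np.hstack([a,b])[:,:,::-1])
C=cloud('top',d);o=env.get_obs()['tool_pos'];m=(C[...,2]>.085)&(C[...,2]<.125)&(abs(C[...,1]-.0132)<.09)&(C[...,0]>.44)&(C[...,0]<.555);q=C[m]
print(len(q),cv2.minEnclosingCircle(q[:,:2].astype(np.float32)*1000),np.percentile(q[:,2],[5,50,95]))
E
```

```text
time: 5.2
tool_pos: [0.481, -0.192, 0.238]
tool_rot: [[0.001, -0.658, 0.753], [-0.0, 0.753, 0.658], [-1.0, -0.001, 0.001]]
force: [0.3, -0.1, -0.9]
gripper_width: 0.0136
time: 6.2
tool_pos: [0.4125, 0.0139, 0.2378]
tool_rot: [[0.001, -1.0, 0.007], [-0.0, 0.007, 1.0], [-1.0, -0.001, -0.0]]
force: [0.5, -0.1, -0.9]
gripper_width: 0.0139
time: 7.2
tool_pos: [0.4122, 0.0128, 0.1164]
tool_rot: [[-0.002, -1.0, 0.008], [-0.0, 0.008, 1.0], [-1.0, 0.002, -0.0]]
force: [0.4, -0.3, -1.9]
gripper_width: 0.0136
44 ((498.42596435546875, -43.886722564697266), 23.996662139892578) [0.0871 0.1022 0.1115]
```

View pics/c4.png

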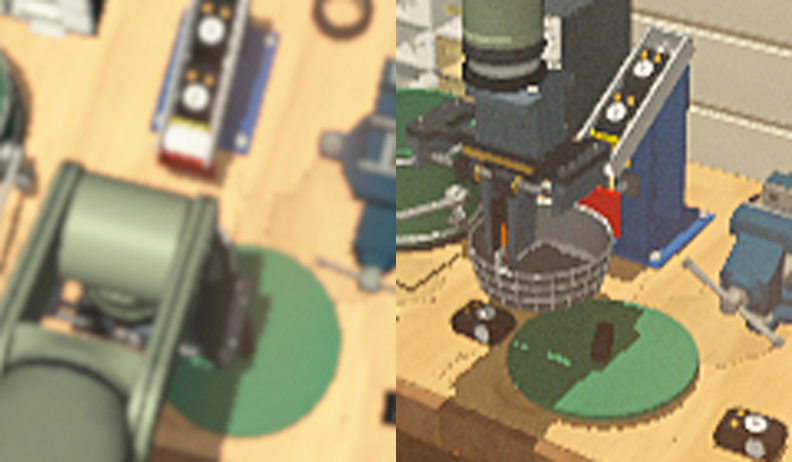

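```bash

python3 -m handwheel '[{"slide":[1,0,0],"twist":[0,0,0],"jaw":-1},{"slide":[1,0,0],"twist":[0,0,0],"jaw":-1},{"slide":[1,0,0],"twist":[0,0,0],"jaw":-1},{"slide":[1,0,0],"twist":[0,0,0],"jaw":-1},{"slide":[1,0,0],"twist":[0,0,0],"jaw":-1},{"slide":[0.8,0,0],"twist":[0,0,0],"jaw":-1},{"slide":[0.6,0,0],"twist":[0,0,0],"jaw":-1},{"slide":[0,0,0],"twist":[0,0,0],"jaw":-1}]'
python3 - <<'E'
from h import *
p,d=cam('top','t3.png');s,_=cam('side')
a=cv2.resize(p[150:290,230:350],None,fx=3.3,fy=3.3,interpolation=2);b=cv2.resize(s[160:300,220:340],None,fx=3.3,fy=3.3,interpolation=2)
cv2.imwrite('pics/c5.png',np.hstack([a,b])[:,:,::-1])
E
```

```text
time: 8.3
tool_pos: [0.4748, 0.0132, 0.116]
tool_rot: [[-0.005, -1.0, 0.008], [0.0, 0.008, 1.0], [-1.0, 0.005, 0.0]]
force: [-3.3, 0.3, -4.7]
gripper_width: 0.0142
```

View pics/c5.png

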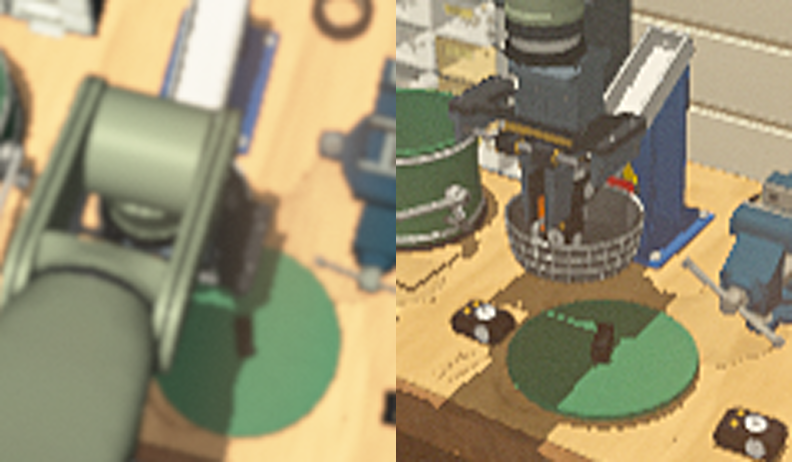

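```bash

python3 -m handwheel '[{"slide":[0,0,0],"twist":[0,0,0],"jaw":-1},{"slide":[0,0,0],"twist":[0,0,0],"jaw":-1},{"slide":[-0.5,0,0],"twist":[0,0,0],"jaw":-1},{"slide":[-0.8,0,0],"twist":[0,0,0],"jaw":-1},{"slide":[-1.2,0,0],"twist":[0,0,0],"jaw":-1},{"slide":[-1.5,0,0],"twist":[0,0,0],"jaw":-1},{"slide":[-1.5,0,0],"twist":[0,0,0],"jaw":-1},{"slide":[-1,0,0],"twist":[0,0,0],"jaw":-1}]'
python3 - <<'E'
from h import *
s,_=cam('side')
print(w2px('side',[.46,.013,.06]))
b=cv2.resize(s[190:260,225:315],None,fx=7,fy=7,interpolation=2)
cv2.imwrite('pics/c6.png',b[:,:,::-1])
E
```

```text
time: 9.4
tool_pos: [0.4108, 0.0132, 0.1173]
tool_rot: [[0.001, -1.0, 0.008], [0.0, 0.008, 1.0], [-1.0, -0.001, 0.0]]
force: [-0.2, -0.7, -2.9]
gripper_width: 0.0137
(np.float64(263.7906431535836), np.float64(242.7385543441177))
```

View pics/c6.png

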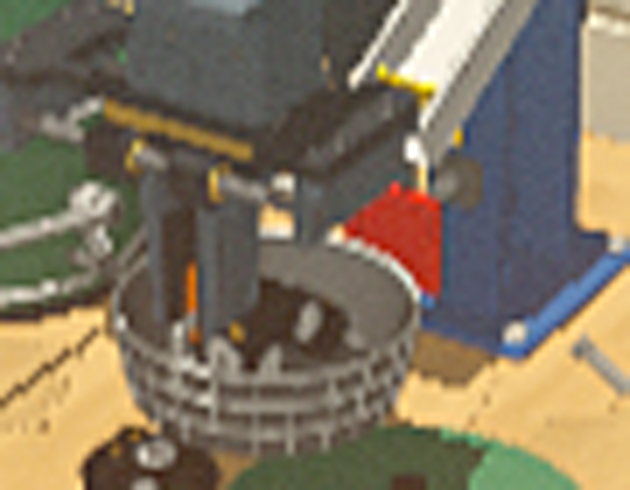

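```bash

python3 -m handwheel '[{"slide":[0,0,1],"twist":[0,0,0],"jaw":-1},{"slide":[0,0,2],"twist":[0,0,0],"jaw":-1},{"slide":[0,0,2],"twist":[0,0,0],"jaw":-1},{"slide":[0,0,2],"twist":[0,0,0],"jaw":-1},{"slide":[0,0,2],"twist":[0,0,0],"jaw":-1},{"slide":[0,-1.1,2],"twist":[0,0,0],"jaw":-1},{"slide":[0,-2,1],"twist":[0,0,0],"jaw":-1},{"slide":[0,-2.5,0],"twist":[0,0,-0.1],"jaw":-1}]'
python3 -m handwheel '[{"slide":[1,-3,0],"twist":[0,0,-0.15],"jaw":-1},{"slide":[1.4,-3,0],"twist":[0,0,-0.15],"jaw":-1},{"slide":[1.5,-3,0],"twist":[0,0,-0.15],"jaw":-1},{"slide":[1.5,-3,0],"twist":[0,0,-0.15],"jaw":-1},{"slide":[1.5,-3,0],"twist":[0,0,-0.15],"jaw":-1},{"slide":[1.5,-3,0],"twist":[0,0,-0.15],"jaw":-1},{"slide":[1.5,-3,0],"twist":[0,0,-0.15],"jaw":-1},{"slide":[1.5,-2.5,0],"twist":[0,0,-0.15],"jaw":-1}]'
python3 -m handwheel '[{"slide":[1.5,-2,0],"twist":[0,0,-0.14],"jaw":-1},{"slide":[1.6,-1,-1],"twist":[0,0,-0.12],"jaw":-1},{"slide":[1,0,-2],"twist":[0,0,-0.08],"jaw":-1},{"slide":[0,0,-2.5],"twist":[0,0,0],"jaw":-1},{"slide":[0,0,-2.5],"twist":[0,0,0],"jaw":-1},{"slide":[0,0,-2.5],"twist":[0,0,0],"jaw":-1},{"slide":[0,0,-2],"twist":[0,0,0],"jaw":-1},{"slide":[0,0,0],"twist":[0,0,0],"jaw":-1}]'
```

```text
time: 10.45
tool_pos: [0.4132, -0.0434, 0.2388]
tool_rot: [[0.004, -0.994, 0.109], [-0.0, 0.109, 0.994], [-1.0, -0.004, 0.0]]
force: [0.8, 0.0, -3.0]
gripper_width: 0.0138
time: 11.45
tool_pos: [0.5269, -0.2794, 0.2375]
tool_rot: [[0.002, -0.255, 0.967], [-0.001, 0.967, 0.255], [-1.0, -0.001, 0.001]]
force: [-0.1, -0.0, -2.7]
gripper_width: 0.0139
time: 12.45
tool_pos: [0.5663, -0.3076, 0.1105]
tool_rot: [[-0.002, 0.077, 0.997], [0.002, 0.997, -0.077], [-1.0, 0.001, -0.003]]
force: [0.7, 0.8, -2.8]
gripper_width: 0.0138
```

```bash

python3 -m handwheel '[{"slide":[0,0,-1.5],"twist":[0,0,0],"jaw":-1},{"slide":[0,0,-1.5],"twist":[0,0,0],"jaw":-1},{"slide":[0,0,-1],"twist":[0,0,0],"jaw":-1},{"slide":[0,0,-0.6],"twist":[0,0,0],"jaw":-1},{"slide":[0,0,-0.4],"twist":[0,0,0],"jaw":-1},{"slide":[0,0,-0.3],"twist":[0,0,0],"jaw":-1},{"slide":[0,0,0],"twist":[0,0,0],"jaw":-1},{"slide":[0,0,0],"twist":[0,0,0],"jaw":-1}]'
python3 -m handwheel '[{"slide":[0,0,0],"twist":[0,0,0],"jaw":-0.35},{"slide":[0,0,0],"twist":[0,0,0],"jaw":-0.35},{"slide":[0,0,0],"twist":[0,0,0],"jaw":-0.35},{"slide":[0,0,1],"twist":[0,0,0],"jaw":-0.35},{"slide":[0,0,3],"twist":[0,0,0],"jaw":-0.35},{"slide":[0,0,4],"twist":[0,0,0],"jaw":-0.2},{"slide":[-3,0,4],"twist":[0,0,0.05],"jaw":0.2},{"slide":[-5,0,2],"twist":[0,0,0.05],"jaw":0.2}]'
python3 -m handwheel '[{"slide":[-6,4,0],"twist":[0,0,0.06],"jaw":0.2},{"slide":[-6,4,0],"twist":[0,0,0],"jaw":0.2},{"slide":[0,6,0],"twist":[0,0,0],"jaw":0.2},{"slide":[0,6,0],"twist":[0,0,0],"jaw":0.2},{"slide":[0,6,0],"twist":[0,0,0],"jaw":0.2},{"slide":[0,6,0],"twist":[0,0,0],"jaw":0.2},{"slide":[0,6,0],"twist":[0,0,0],"jaw":0.2},{"slide":[0,0,0],"twist":[0,0,0],"jaw":0.2}]'
cat > m.py <<'E'
from h import *
import time
p,d=cam('top');C=cloud('top',d);o=env.get_obs();print(o['time'],'tcp',o['tool_pos'],'jaw',o['tool_rot'][:,2])
hsv=cv2.cvtColor(p,cv2.COLOR_RGB2HSV)
m=((p.max(2)<95)|((hsv[...,1]<60)&(p.min(2)>120)))&(C[...,2]>.017)&(C[...,2]<.04)&(C[...,0]>.33)&(C[...,0]<.5)&(C[...,1]>-.46)&(C[...,1]<.14)
m=cv2.morphologyEx(m.astype(np.uint8),cv2.MORPH_CLOSE,np.ones((3,3)))
n,L,S,_=cv2.connectedComponentsWithStats(m)
for k in range(1,n):
    if S[k,4]>60:
        q=C[(L==k)&~np.isnan(C[...,0])]; q=q[(q[:,2]>.015)&(q[:,2]<.04)][:,:2]; r=cv2.minAreaRect(q.astype(np.float32)*1000)
        w,V=np.linalg.eigh(np.cov(q.T)); print(S[k,4],q.mean(0),np.round(r[0],1),np.round(r[1],1),'axis',np.degrees(np.arctan2(V[1,1],V[0,1])),S[k,:4])
m=(C[...,2]>.036)&(C[...,2]<.052)&(np.hypot(C[...,0]-.564,C[...,1]+.357)<.1);q=C[m]
print('basket',len(q),cv2.minEnclosingCircle(q[:,:2].astype(np.float32)*1000))
E
python3 m.py
```

```text
time: 13.45
tool_pos: [0.5673, -0.3078, 0.0598]
tool_rot: [[0.002, 0.077, 0.997], [-0.001, 0.997, -0.077], [-1.0, -0.0, 0.002]]
force: [0.8, 3.6, 3.5]
gripper_width: 0.0138
time: 14.45
tool_pos: [0.4878, -0.3087, 0.202]
tool_rot: [[0.005, -0.026, 1.0], [-0.003, 1.0, 0.026], [-1.0, -0.003, 0.005]]
force: [-0.2, 0.1, 0.5]
gripper_width: 0.0532
time: 15.45
tool_pos: [0.3826, 0.065, 0.1998]
tool_rot: [[0.002, -0.091, 0.996], [0.001, 0.996, 0.091], [-1.0, 0.001, 0.002]]
force: [0.3, -1.1, -0.4]
gripper_width: 0.0547
15.5 tcp [0.3827 0.063  0.1996] jaw [0.9961 0.0881 0.0014]
378 [ 0.4321 -0.0191] [420.5 -13.2] [148.7  46.3] axis -165.2905495017144 [275 228  17  49]
61 [0.4192 0.0348] [420.  36.] [30.6 23.4] axis -179.08415593334152 [262 242  10  11]
122 [ 0.4077 -0.2493] [ 407.7 -247.1] [27.2 52.8] axis 97.98895040929636 [347 269  18  11]
125 [ 0.4039 -0.3413] [ 403.7 -339.2] [25.6 52.1] axis 104.69936983265215 [376 279  18   9]
basket 343 ((561.422119140625, -370.46826171875), 86.2675552368164)
```

```bash

python3 -m handwheel '[{"slide":[2,-0.7,0],"twist":[0,0,0],"jaw":0.2},{"slide":[1.7,-0.6,-3],"twist":[0,0,0],"jaw":0.2},{"slide":[0,0,-4],"twist":[0,0,0],"jaw":0.2},{"slide":[0,0,-4],"twist":[0,0,0],"jaw":0.2},{"slide":[0,0,-3],"twist":[0,0,0],"jaw":0.2},{"slide":[0,0,-1],"twist":[0,0,0],"jaw":0.2},{"slide":[0,0,0],"twist":[0,0,0],"jaw":0.2},{"slide":[0,0,0],"twist":[0,0,0],"jaw":0.2}]'
python3 - <<'E'
from h import *
s,_=cam('side'); print(px2w('top',253.75,240,z=.026),px2w('top',271.75,245,z=.026))
b=cv2.resize(s[190:300,200:320],None,fx=5,fy=5,interpolation=2)
cv2.imwrite('pics/c7.png',b[:,:,::-1])
E
```

```text
time: 16.5
tool_pos: [0.4211, 0.0481, 0.05]
tool_rot: [[0.003, -0.082, 0.997], [0.0, 0.997, 0.082], [-1.0, -0.0, 0.003]]
force: [-0.3, 0.6, 0.1]
gripper_width: 0.0548
[0.4315 0.0799 0.026 ] [0.4304 0.0222 0.026 ]
```

View pics/c7.png

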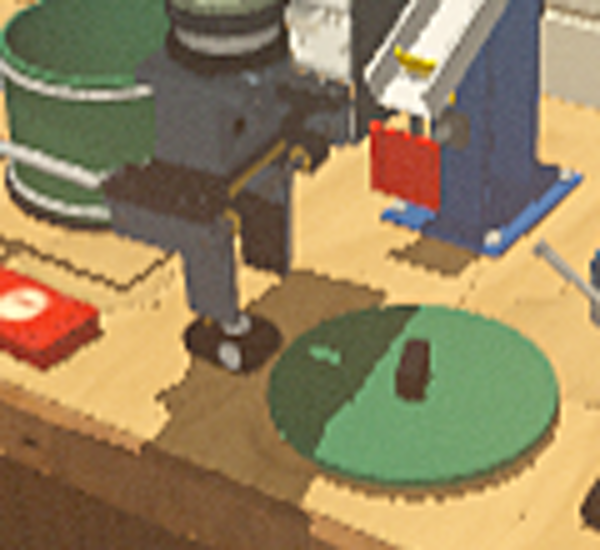

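```bash

python3 -m handwheel '[{"slide":[-0.1,0.1,-2],"twist":[0,0,-0.08],"jaw":0.2},{"slide":[0,0,-1.5],"twist":[0,0,0],"jaw":0.2},{"slide":[0,0,-1],"twist":[0,0,0],"jaw":0.2},{"slide":[0,0,0],"twist":[0,0,0],"jaw":-1},{"slide":[0,0,0],"twist":[0,0,0],"jaw":-1},{"slide":[0,0,0],"twist":[0,0,0],"jaw":-1},{"slide":[0,0,0],"twist":[0,0,0],"jaw":-1},{"slide":[0,0,0],"twist":[0,0,0],"jaw":-1}]'
python3 -m handwheel '[{"slide":[0,0,2],"twist":[0,0,0],"jaw":-1},{"slide":[0,0,3],"twist":[0,0,0],"jaw":-1},{"slide":[0,-1,5],"twist":[0,0,0],"jaw":-1},{"slide":[1,-5,5],"twist":[0,0,0],"jaw":-1},{"slide":[2,-5,4],"twist":[0,0,0],"jaw":-1},{"slide":[2,-5,0],"twist":[0,0,0],"jaw":-1},{"slide":[2,-5,0],"twist":[0,0,0],"jaw":-1},{"slide":[2,-5,0],"twist":[0,0,0],"jaw":-1}]'
```

```text
time: 17.55
tool_pos: [0.4192, 0.0496, 0.0045]
tool_rot: [[0.001, -0.003, 1.0], [0.0, 1.0, 0.003], [-1.0, 0.0, 0.001]]
force: [-0.6, -0.4, 6.1]
gripper_width: 0.0319
time: 18.55
tool_pos: [0.5061, -0.2024, 0.1847]
tool_rot: [[-0.0, -0.003, 1.0], [0.0, 1.0, 0.003], [-1.0, 0.0, -0.0]]
force: [0.7, 0.8, 0.2]
gripper_width: 0.032
```

```bash
python3 - <<'E'
from h import *
p,d=cam('top','t4.png'); s,_=cam('side')
print([w2px('top',[.564,-.357,z]) for z in (.004,.045)],[w2px('side',[.564,-.357,z]) for z in (.004,.045)])
a=cv2.resize(p[200:270,365:435],None,fx=5.7,fy=5.7,interpolation=2)
b=cv2.resize(s[240:310,345:415],None,fx=5.7,fy=5.7,interpolation=2)
cv2.imwrite('pics/c8.png',np.hstack([a,b])[:,:,::-1])
E
```

```text
[(np.float64(399.762024009434), np.float64(235.3475987843005)), (np.float64(402.49138786359856), np.float64(232.8411126103274))] [(np.float64(382.4753705153207), np.float64(277.64770756928704)), (np.float64(384.0829489516741), np.float64(266.85744654182565))]
```

View pics/c8.png

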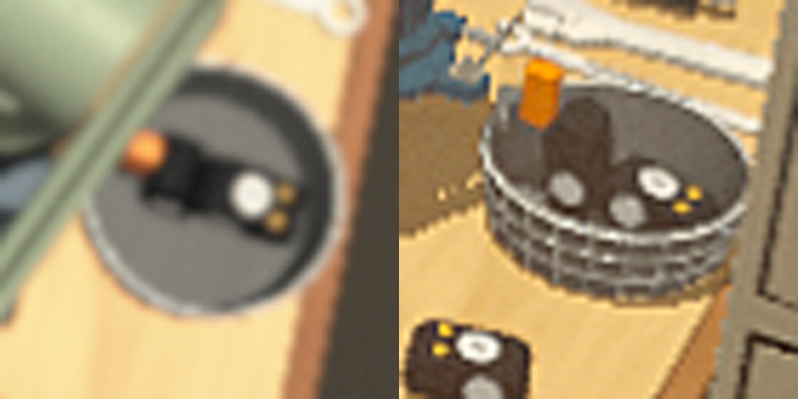

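```bash

python3 -m handwheel '[{"slide":[2,-4,0],"twist":[0,0,0],"jaw":-1},{"slide":[2,-4,0],"twist":[0,0,0],"jaw":-1},{"slide":[2,-4,0],"twist":[0,0,0],"jaw":-1},{"slide":[2,-3,0],"twist":[0,0,0],"jaw":-1},{"slide":[0.7,-1.9,-2],"twist":[0,0,0],"jaw":-1},{"slide":[0,0,-3.5],"twist":[0,0,0],"jaw":-1},{"slide":[0,0,-3.5],"twist":[0,0,0],"jaw":-1},{"slide":[0,0,-2.5],"twist":[0,0,0],"jaw":-1}]'
python3 -m handwheel '[{"slide":[0,0,-2],"twist":[0,0,0],"jaw":-1},{"slide":[0,0,0],"twist":[0,0,0],"jaw":-1},{"slide":[0,0,0],"twist":[0,0,0],"jaw":-0.17},{"slide":[0,0,0],"twist":[0,0,0],"jaw":-0.17},{"slide":[0,0,0],"twist":[0,0,0],"jaw":-0.17},{"slide":[0,0,3],"twist":[0,0,0],"jaw":-0.17},{"slide":[0,0,5],"twist":[0,0,0],"jaw":0},{"slide":[-4,0,5],"twist":[0,0,0],"jaw":0.2}]'
python3 -m handwheel '[{"slide":[-6,1,0],"twist":[0,0,0.05],"jaw":0.2},{"slide":[-6,2,0],"twist":[0,0,0.05],"jaw":0.2},{"slide":[-6,3,0],"twist":[0,0,0],"jaw":0.2},{"slide":[-3,6,0],"twist":[0,0,0],"jaw":0.2},{"slide":[0,6,0],"twist":[0,0,0],"jaw":0.2},{"slide":[0,6,0],"twist":[0,0,0],"jaw":0.2},{"slide":[0,6,0],"twist":[0,0,0],"jaw":0.2},{"slide":[0,0,0],"twist":[0,0,0],"jaw":0.2}]'
python3 m.py
```

```text
time: 19.65
tool_pos: [0.5909, -0.3678, 0.0663]
tool_rot: [[-0.005, -0.003, 1.0], [0.003, 1.0, 0.003], [-1.0, 0.003, -0.005]]
force: [0.6, 0.2, -0.7]
gripper_width: 0.0317
time: 20.65
tool_pos: [0.5553, -0.3696, 0.1797]
tool_rot: [[0.001, -0.005, 1.0], [-0.0, 1.0, 0.005], [-1.0, -0.0, 0.001]]
force: [-1.0, -0.9, 0.4]
gripper_width: 0.0523
time: 21.65
tool_pos: [0.3502, -0.0728, 0.1791]
tool_rot: [[0.0, -0.11, 0.994], [0.001, 0.994, 0.11], [-1.0, 0.001, 0.0]]
force: [-0.6, -0.8, -0.2]
gripper_width: 0.0546
21.7 tcp [ 0.3507 -0.0748  0.1792] jaw [0.9942 0.1077 0.0009]
101 [ 0.4074 -0.1536] [ 405.6 -153.2] [14.7 81.7] axis 162.86028555384775 [317 256  16  23]
123 [ 0.4076 -0.249 ] [ 407.5 -246.8] [26.6 52.5] axis 96.71747714499033 [347 269  18  11]
125 [ 0.4038 -0.3414] [ 403.4 -339.1] [25.1 51.4] axis 105.12941335752538 [376 279  18   9]
basket 408 ((565.267333984375, -369.60150146484375), 86.64086151123047)
```

```bash

python3 -m handwheel '[{"slide":[1,-4,0],"twist":[0,0,0],"jaw":0.2},{"slide":[2,-5,0],"twist":[0,0,0],"jaw":0.2},{"slide":[2,-5,-1],"twist":[0,0,0],"jaw":0.2},{"slide":[0.8,-3.4,-3],"twist":[0,0,0],"jaw":0.2},{"slide":[0,0,-4],"twist":[0,0,0],"jaw":0.2},{"slide":[0,0,-4],"twist":[0,0,0],"jaw":0.2},{"slide":[0,0,-3],"twist":[0,0,0],"jaw":0.2},{"slide":[0,0,-1],"twist":[0,0,0],"jaw":0.2}]'
python3 -m handwheel '[{"slide":[0,0,-1.5],"twist":[0,0,0],"jaw":0.2},{"slide":[0,0,0],"twist":[0,0,0],"jaw":0.2},{"slide":[0,0,0],"twist":[0,0,0],"jaw":-1},{"slide":[0,0,0],"twist":[0,0,0],"jaw":-1},{"slide":[0,0,0],"twist":[0,0,0],"jaw":-1},{"slide":[0,0,0],"twist":[0,0,0],"jaw":-1},{"slide":[0,0,0],"twist":[0,0,0],"jaw":-1},{"slide":[0,0,2],"twist":[0,0,0],"jaw":-1}]'
```

```text
time: 22.7
tool_pos: [0.4074, -0.2512, 0.0171]
tool_rot: [[-0.003, -0.1, 0.995], [0.002, 0.995, 0.1], [-1.0, 0.002, -0.003]]
force: [-0.2, -0.8, -0.2]
gripper_width: 0.0545
time: 23.7
tool_pos: [0.4078, -0.2495, 0.0231]
tool_rot: [[-0.003, -0.103, 0.995], [0.002, 0.995, 0.103], [-1.0, 0.002, -0.003]]
force: [0.1, 0.6, -0.2]
gripper_width: 0.0322
```

```bash

python3 -m handwheel '[{"slide":[0,0,4],"twist":[0,0,0],"jaw":-1},{"slide":[0,-1,6],"twist":[0,0,0],"jaw":-1},{"slide":[2,-3,2],"twist":[0,0,-0.05],"jaw":-1},{"slide":[4,-4,0],"twist":[0,0,-0.05],"jaw":-1},{"slide":[4,-3,0],"twist":[0,0,0],"jaw":-1},{"slide":[2.6,-1.1,0],"twist":[0,0,0],"jaw":-1},{"slide":[0,0,-3],"twist":[0,0,0],"jaw":-1},{"slide":[0,0,-3],"twist":[0,0,0],"jaw":-1}]'
python3 -m handwheel '[{"slide":[0,0,-2],"twist":[0,0,0],"jaw":-1},{"slide":[0,0,-1.3],"twist":[0,0,0],"jaw":-1},{"slide":[0,0,0],"twist":[0,0,0],"jaw":-1},{"slide":[0,0,0],"twist":[0,0,0],"jaw":-0.17},{"slide":[0,0,0],"twist":[0,0,0],"jaw":-0.17},{"slide":[0,0,0],"twist":[0,0,0],"jaw":-0.17},{"slide":[0,0,3],"twist":[0,0,0],"jaw":-0.17},{"slide":[0,0,5],"twist":[0,0,0],"jaw":0}]'
python3 -m handwheel '[{"slide":[0,1,5],"twist":[0,0,0.05],"jaw":0.2},{"slide":[-5,4,0],"twist":[0,0,0.05],"jaw":0.2},{"slide":[-6,4,0],"twist":[0,0,0.05],"jaw":0.2},{"slide":[-6,4,0],"twist":[0,0,0.05],"jaw":0.2},{"slide":[0,6,0],"twist":[0,0,0.05],"jaw":0.2},{"slide":[0,6,0],"twist":[0,0,0],"jaw":0.2},{"slide":[0,6,0],"twist":[0,0,0],"jaw":0.2},{"slide":[0,0,0],"twist":[0,0,0],"jaw":0.2}]'
python3 m.py; python3 - <<'E'
from h import *
p,d=cam('top','t4.png'); s,_=cam('side')
a=cv2.resize(p[200:270,365:435],None,fx=5.7,fy=5.7,interpolation=2)
b=cv2.resize(s[240:310,345:415],None,fx=5.7,fy=5.7,interpolation=2)
cv2.imwrite('pics/c9.png',np.hstack([a,b])[:,:,::-1])
E
```

```text
time: 24.7
tool_pos: [0.5351, -0.3711, 0.0825]
tool_rot: [[-0.0, -0.003, 1.0], [0.0, 1.0, 0.003], [-1.0, 0.0, -0.0]]
force: [-0.1, 0.1, -0.4]
gripper_width: 0.0321
time: 25.7
tool_pos: [0.5338, -0.3705, 0.1301]
tool_rot: [[-0.003, -0.003, 1.0], [0.002, 1.0, 0.003], [-1.0, 0.002, -0.003]]
force: [0.6, -0.5, 0.8]
gripper_width: 0.0443
time: 26.7
tool_pos: [0.3816, -0.0696, 0.1813]
tool_rot: [[0.001, -0.257, 0.966], [0.001, 0.966, 0.257], [-1.0, 0.0, 0.001]]
force: [0.3, -0.9, 0.1]
gripper_width: 0.0548
26.75 tcp [ 0.3821 -0.0715  0.1814] jaw [0.967  0.2548 0.0013]
242 [ 0.4164 -0.1438] [ 414.8 -144.2] [ 24.2 114.1] axis 166.10898817693268 [314 246  19  35]
124 [ 0.4037 -0.3413] [ 403.3 -339.3] [25.7 52.9] axis 105.54630281970428 [376 279  18   9]
basket 403 ((563.9529418945312, -369.95892333984375), 87.38546752929688)
```

View pics/c9.png

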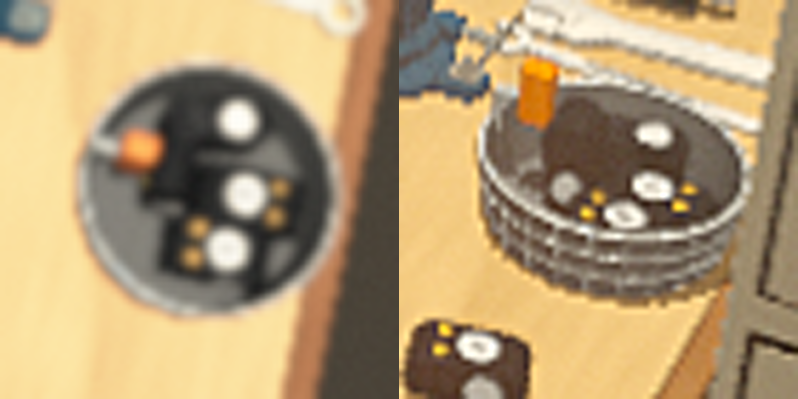

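```bash

python3 -m handwheel '[{"slide":[0,-5,0],"twist":[0,0,0],"jaw":0.2},{"slide":[0,-6,0],"twist":[0,0,0],"jaw":0.2},{"slide":[1,-6,0],"twist":[0,0,0],"jaw":0.2},{"slide":[1,-6,0],"twist":[0,0,0],"jaw":0.2},{"slide":[0.2,-4.1,-3],"twist":[0,0,0],"jaw":0.2},{"slide":[0,0,-4],"twist":[0,0,0],"jaw":0.2},{"slide":[0,0,-4],"twist":[0,0,0],"jaw":0.2},{"slide":[0,0,-3],"twist":[0,0,0],"jaw":0.2}]'
python3 -m handwheel '[{"slide":[0,0,-2],"twist":[0,0,0],"jaw":0.2},{"slide":[0,0,-1.6],"twist":[0,0,0],"jaw":0.2},{"slide":[0,0,0],"twist":[0,0,0],"jaw":0.2},{"slide":[0,0,0],"twist":[0,0,0],"jaw":-1},{"slide":[0,0,0],"twist":[0,0,0],"jaw":-1},{"slide":[0,0,0],"twist":[0,0,0],"jaw":-1},{"slide":[0,0,0],"twist":[0,0,0],"jaw":-1},{"slide":[0,0,0],"twist":[0,0,0],"jaw":-1}]'
python3 -m handwheel '[{"slide":[0,0,2],"twist":[0,0,0],"jaw":-1},{"slide":[0,0,4],"twist":[0,0,-0.05],"jaw":-1},{"slide":[0,0,5],"twist":[0,0,-0.1],"jaw":-1},{"slide":[4,-1,2],"twist":[0,0,-0.1],"jaw":-1},{"slide":[4,-1,0],"twist":[0,0,0],"jaw":-1},{"slide":[4,-1,0],"twist":[0,0,0],"jaw":-1},{"slide":[3,-0.7,0],"twist":[0,0,0],"jaw":-1},{"slide":[1,0,-2],"twist":[0,0,0],"jaw":-1}]'
```

```text
time: 27.85
tool_pos: [0.4024, -0.3457, 0.0388]
tool_rot: [[-0.001, -0.247, 0.969], [0.001, 0.969, 0.247], [-1.0, 0.001, -0.001]]
force: [0.7, -1.2, 0.5]
gripper_width: 0.0548
time: 28.85
tool_pos: [0.4045, -0.3442, 0.0056]
tool_rot: [[0.001, -0.251, 0.968], [-0.001, 0.968, 0.251], [-1.0, -0.001, 0.001]]
force: [-1.3, -0.9, 6.0]
gripper_width: 0.0316
time: 29.85
tool_pos: [0.5661, -0.3814, 0.1147]
tool_rot: [[0.003, -0.004, 1.0], [-0.002, 1.0, 0.004], [-1.0, -0.002, 0.003]]
force: [-0.3, 0.1, -0.8]
gripper_width: 0.0316
```

```bash

python3 -m handwheel '[{"slide":[0,0.3,-2],"twist":[0,0,0],"jaw":-1},{"slide":[0,0,-2],"twist":[0,0,0],"jaw":-1},{"slide":[0,0,-1.2],"twist":[0,0,0],"jaw":-1},{"slide":[0,0,-0.8],"twist":[0,0,0],"jaw":-1},{"slide":[0,0,-0.5],"twist":[0,0,0],"jaw":-1},{"slide":[0,0,-0.3],"twist":[0,0,0],"jaw":-1},{"slide":[0,0,0],"twist":[0,0,0],"jaw":-1},{"slide":[0,0,0],"twist":[0,0,0],"jaw":-1}]'
python3 -m handwheel '[{"slide":[0,0,0],"twist":[0,0,0],"jaw":-0.17},{"slide":[0,0,0],"twist":[0,0,0],"jaw":-0.17},{"slide":[0,0,0],"twist":[0,0,0],"jaw":-0.17},{"slide":[0,0,2],"twist":[0,0,0],"jaw":-0.17},{"slide":[0,0,4],"twist":[0,0,0],"jaw":-0.17},{"slide":[0,0,5],"twist":[0,0,0],"jaw":-0.17},{"slide":[-5,0,3],"twist":[0,0,0],"jaw":-0.17},{"slide":[-6,6,0],"twist":[0,0,0],"jaw":-0.17}]'
python3 -m handwheel '[{"slide":[-6,6,0],"twist":[0,0,0],"jaw":-0.17},{"slide":[0,6,0],"twist":[0,0,0],"jaw":-0.17},{"slide":[0,6,0],"twist":[0,0,0],"jaw":-0.17},{"slide":[0,0,0],"twist":[0,0,0],"jaw":-0.17},{"slide":[0,0,0],"twist":[0,0,0],"jaw":-0.17},{"slide":[0,0,0],"twist":[0,0,0],"jaw":-0.17},{"slide":[0,0,0],"twist":[0,0,0],"jaw":-0.17},{"slide":[0,0,0],"twist":[0,0,0],"jaw":-0.17}]'
python3 - <<'E'
from h import *
p,d=cam('top','t5.png'); s,_=cam('side')
C=cloud('top',d)
a=cv2.resize(p[200:270,365:435],None,fx=5.7,fy=5.7,interpolation=2)
b=cv2.resize(s[240:310,345:415],None,fx=5.7,fy=5.7,interpolation=2)
cv2.imwrite('pics/c10.png',np.hstack([a,b])[:,:,::-1])
h=cv2.cvtColor(p,cv2.COLOR_RGB2HSV);m=(h[...,0]>5)&(h[...,0]<16)&(h[...,1]>190)&(C[...,2]>.055)&(C[...,2]<.1);m[:,:370]=0
print('grip',m.sum(),C[m].mean(0) if m.any() else 0)
print('zmap',np.round(C[218:252:3,384:424:3,2]*1000).astype(int))
E
```

```text
time: 30.85
tool_pos: [0.5643, -0.378, 0.0473]
tool_rot: [[0.001, -0.003, 1.0], [-0.0, 1.0, 0.003], [-1.0, -0.0, 0.001]]
force: [0.9, 0.7, -0.4]
gripper_width: 0.0316
time: 31.85
tool_pos: [0.4703, -0.3361, 0.1896]
tool_rot: [[0.006, -0.001, 1.0], [-0.005, 1.0, 0.001], [-1.0, -0.005, 0.006]]
force: [0.5, 0.9, -0.2]
gripper_width: 0.0378
time: 32.85
tool_pos: [0.4256, -0.1701, 0.1866]
tool_rot: [[-0.0, -0.002, 1.0], [0.0, 1.0, 0.002], [-1.0, 0.0, -0.0]]
force: [-0.3, -0.3, -0.7]
gripper_width: 0.0375
grip 0 0
zmap [[ 44  24   1   4  39  33  39  38  43  16  31  47   2   4]
 [ 26   3   8  18  40  31  40  37  40  41  27  37  50  -2]
 [ 61  84  86  61  63  57  34  36  32   1   8  24  47   3]
 [ -2  80  84  61  61  62  51  58  51   5   0  19  37  44]
 [542   7  42  63  63  50  51  62  49  58  55  56  31  43]
 [  8   6  60  58  64  40  53  57  60  62  54  52  26  45]
 [  9   5   6  22  26  45  59  57  60  59  59  55  23  45]
 [ 10  11   6   2  32  29  26  37  35  48  57  44  27  47]
 [  9   3   8  12  31  39  24  32  27  31   1   7  35   2]
 [ 40   6  12  20  25  27  25  31  28  21   5  30  52  -1]
 [ -1  54   3   1   2  26  29  30  28   9  29  45   0  -3]
 [  2  -3  46   1   3  14   5   5   6  33  54   1   5  -4]]
```

View pics/c10.png

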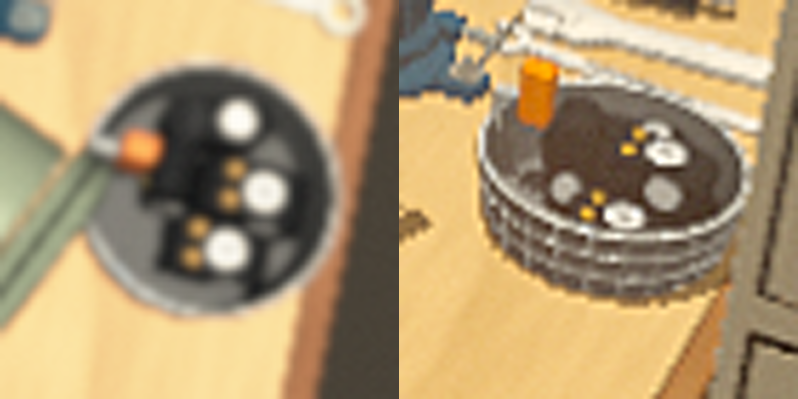

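```bash

python3 -m handwheel '[{"slide":[2,-2,0],"twist":[0,0,-0.077],"jaw":-0.35},{"slide":[3,-3,0],"twist":[0,0,0],"jaw":-0.35},{"slide":[3,-3,0],"twist":[0,0,0],"jaw":-0.35},{"slide":[3,-3,0],"twist":[0,0,0],"jaw":-0.35},{"slide":[3.1,-2.8,0],"twist":[0,0,0],"jaw":-0.35},{"slide":[0,0,-3],"twist":[0,0,0],"jaw":-0.35},{"slide":[0,0,-4],"twist":[0,0,0],"jaw":-0.35},{"slide":[0,0,-3],"twist":[0,0,0],"jaw":-0.35}]'
python3 -m handwheel '[{"slide":[0,0,-1],"twist":[0,0,0],"jaw":-0.35},{"slide":[0,0,-0.7],"twist":[0,0,0],"jaw":-0.35},{"slide":[0,0,-0.4],"twist":[0,0,0],"jaw":-0.35},{"slide":[0,0,0],"twist":[0,0,0],"jaw":-0.35},{"slide":[0,0,0],"twist":[0,0,0],"jaw":-0.35},{"slide":[0,0,0],"twist":[0,0,0],"jaw":-0.35},{"slide":[0,0,0],"twist":[0,0,0],"jaw":-0.35},{"slide":[0,0,0],"twist":[0,0,0],"jaw":-0.35}]'
```

```text
time: 33.95
tool_pos: [0.5661, -0.3074, 0.0848]
tool_rot: [[-0.002, 0.074, 0.997], [0.001, 0.997, -0.074], [-1.0, 0.001, -0.002]]
force: [0.9, 0.3, -0.2]
gripper_width: 0.0297
time: 34.95
tool_pos: [0.5667, -0.3074, 0.0659]
tool_rot: [[0.0, 0.074, 0.997], [-0.0, 0.997, -0.074], [-1.0, -0.0, 0.0]]
force: [-0.8, -0.3, 0.8]
gripper_width: 0.0297
```

```bash

python3 -m handwheel '[{"slide":[0,0,-0.2],"twist":[0,0,0],"jaw":-0.35},{"slide":[0,0,0],"twist":[0,0,0],"jaw":-0.35},{"slide":[0,0,0],"twist":[0,0,0],"jaw":-0.35},{"slide":[0,0,0],"twist":[0,0,0],"jaw":-0.35},{"slide":[0,0,0],"twist":[0,0,0],"jaw":-0.35},{"slide":[0,0,0],"twist":[0,0,0],"jaw":-0.35},{"slide":[0,0,0],"twist":[0,0,0],"jaw":-0.35},{"slide":[0,0,0],"twist":[0,0,0],"jaw":-0.35}]'
python3 -m handwheel '[{"slide":[0,0,-0.2],"twist":[0,0,0],"jaw":-0.35},{"slide":[0,0,0],"twist":[0,0,0],"jaw":-0.35},{"slide":[0,0,0],"twist":[0,0,0],"jaw":-0.35},{"slide":[0,0,0],"twist":[0,0,0],"jaw":-0.35},{"slide":[0,0,0],"twist":[0,0,0],"jaw":-0.35},{"slide":[0,0,0],"twist":[0,0,0],"jaw":-0.35},{"slide":[0,0,0],"twist":[0,0,0],"jaw":-0.35},{"slide":[0,0,0],"twist":[0,0,0],"jaw":-0.35}]'
```

```text
time: 35.95
tool_pos: [0.5666, -0.3075, 0.0638]
tool_rot: [[0.0, 0.074, 0.997], [-0.0, 0.997, -0.074], [-1.0, -0.0, 0.0]]
force: [0.2, 0.1, 0.2]
gripper_width: 0.0299
time: 36.95
tool_pos: [0.5668, -0.3075, 0.0619]
tool_rot: [[0.001, 0.074, 0.997], [-0.0, 0.997, -0.074], [-1.0, -0.0, 0.001]]
force: [0.1, 0.5, 3.2]
gripper_width: 0.0296
```

```bash

python3 -m handwheel '[{"slide":[0,0,0.1],"twist":[0,0,0],"jaw":-0.35},{"slide":[0,0,0],"twist":[0,0,0],"jaw":-1},{"slide":[0,0,0],"twist":[0,0,0],"jaw":-1},{"slide":[0,0,0],"twist":[0,0,0],"jaw":-1},{"slide":[0,0,0],"twist":[0,0,0],"jaw":-1},{"slide":[0,0,0.3],"twist":[0,0,0],"jaw":-1},{"slide":[0,0,0.6],"twist":[0,0,0],"jaw":-1},{"slide":[0,0,1],"twist":[0,0,0],"jaw":-1}]'
python3 -m handwheel '[{"slide":[0,0,1.5],"twist":[0,0,0],"jaw":-1},{"slide":[0,0,2],"twist":[0,0,0],"jaw":-1},{"slide":[0,0,2.5],"twist":[0,0,0],"jaw":-1},{"slide":[0,0,2.5],"twist":[0,0,0],"jaw":-1},{"slide":[0,0,2.5],"twist":[0,0,0],"jaw":-1},{"slide":[0,0,2.5],"twist":[0,0,0],"jaw":-1},{"slide":[0,0,2],"twist":[0,0,0],"jaw":-1},{"slide":[0,0,1],"twist":[0,0,0],"jaw":-1}]'
python3 - <<'E'
from h import *
p,d=cam('side','s6.png')
b=cv2.resize(p[140:290,310:430],None,fx=4,fy=4,interpolation=2)
cv2.imwrite('pics/c11.png',b[:,:,::-1])
E
```

```text
time: 37.95
tool_pos: [0.5652, -0.3066, 0.0806]
tool_rot: [[-0.004, 0.074, 0.997], [0.002, 0.997, -0.074], [-1.0, 0.002, -0.004]]
force: [-1.6, -0.2, -4.1]
gripper_width: 0.0137
time: 38.95
tool_pos: [0.5669, -0.3075, 0.2489]
tool_rot: [[0.002, 0.074, 0.997], [-0.001, 0.997, -0.074], [-1.0, -0.001, 0.002]]
force: [0.1, 0.3, -4.7]
gripper_width: 0.0137
```

View pics/c11.png

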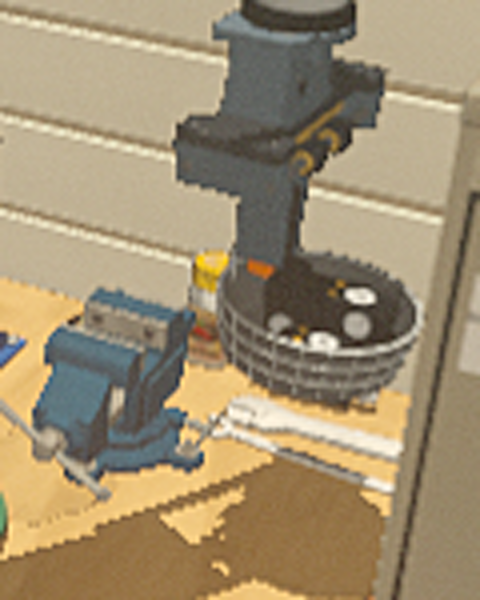

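```bash

python3 -m handwheel '[{"slide":[-0.5,0,0],"twist":[0,0,0.06],"jaw":-1},{"slide":[-1,0.5,0],"twist":[0,0,0.1],"jaw":-1},{"slide":[-1.5,1.2,0],"twist":[0,0,0.12],"jaw":-1},{"slide":[-1.5,2,0],"twist":[0,0,0.12],"jaw":-1},{"slide":[-1.5,2.5,0],"twist":[0,0,0.12],"jaw":-1},{"slide":[-1.5,2.5,0],"twist":[0,0,0.12],"jaw":-1},{"slide":[-1.5,2.5,0],"twist":[0,0,0.12],"jaw":-1},{"slide":[-1.5,2.5,0],"twist":[0,0,0.12],"jaw":-1}]'
python3 -m handwheel '[{"slide":[-1.5,2.5,0],"twist":[0,0,0.12],"jaw":-1},{"slide":[-1.5,2.5,0],"twist":[0,0,0.12],"jaw":-1},{"slide":[-1.2,2.5,0],"twist":[0,0,0.12],"jaw":-1},{"slide":[-0.5,2.5,0],"twist":[0,0,0.12],"jaw":-1},{"slide":[0,2.5,0],"twist":[0,0,0.12],"jaw":-1},{"slide":[0,2.5,0],"twist":[0,0,0.1],"jaw":-1},{"slide":[0,2.5,0],"twist":[0,0,0.06],"jaw":-1},{"slide":[0,2.5,0],"twist":[0,0,0],"jaw":-1}]'
python3 -m handwheel '[{"slide":[0,2.5,0],"twist":[0,0,0],"jaw":-1},{"slide":[0,2.5,0],"twist":[0,0,0],"jaw":-1},{"slide":[0,2.5,0],"twist":[0,0,0],"jaw":-1},{"slide":[0,2.5,0],"twist":[0,0,0],"jaw":-1},{"slide":[0,2.5,0],"twist":[0,0,0],"jaw":-1},{"slide":[0.5,2.5,0],"twist":[0,0,0],"jaw":-1},{"slide":[1,2.5,0],"twist":[0,0,0],"jaw":-1},{"slide":[1.5,2,0],"twist":[0,0,0],"jaw":-1}]'
```

```text
time: 40.0
tool_pos: [0.4604, -0.1695, 0.2463]
tool_rot: [[-0.002, -0.724, 0.69], [0.001, 0.69, 0.724], [-1.0, 0.001, -0.001]]
force: [0.9, -0.3, -5.3]
gripper_width: 0.0137
time: 41.0
tool_pos: [0.4138, 0.0302, 0.2465]
tool_rot: [[-0.001, -1.0, 0.004], [-0.0, 0.004, 1.0], [-1.0, 0.001, -0.0]]
force: [1.1, -0.4, -4.6]
gripper_width: 0.0138
time: 42.0
tool_pos: [0.444, 0.2252, 0.2464]
tool_rot: [[-0.001, -1.0, 0.004], [-0.001, 0.004, 1.0], [-1.0, 0.001, -0.001]]
force: [1.0, -0.8, -4.7]
gripper_width: 0.0141
```

```bash

python3 -m handwheel '[{"slide":[1.5,1.5,0],"twist":[0,0,0],"jaw":-1},{"slide":[2,1,0],"twist":[0,0,0],"jaw":-1},{"slide":[2,0.5,0],"twist":[0,0,0],"jaw":-1},{"slide":[1.5,0,0],"twist":[0,0,0],"jaw":-1},{"slide":[0,0,-2],"twist":[0,0,0],"jaw":-1},{"slide":[0,0,-1],"twist":[0,0,0],"jaw":-1},{"slide":[0,0,0],"twist":[0,0,0],"jaw":-1},{"slide":[0,0,0],"twist":[0,0,0],"jaw":-1}]'
python3 - <<'E'
from h import *
p,d=cam('top','t7.png'); s,_=cam('side');o=env.get_obs();t=o['tool_pos'];print(t,o['tool_rot'][:,2])
a=cv2.resize(p[120:240,150:270],None,fx=3.3,fy=3.3,interpolation=2)
b=cv2.resize(s[120:240,170:290],None,fx=3.3,fy=3.3,interpolation=2)
cv2.imwrite('pics/c12.png',np.hstack([a,b])[:,:,::-1])
E
```

```text
time: 43.0
tool_pos: [0.5149, 0.2546, 0.2175]
tool_rot: [[0.001, -1.0, 0.005], [0.001, 0.005, 1.0], [-1.0, -0.001, 0.001]]
force: [1.0, -0.3, -4.5]
gripper_width: 0.0136
[0.515  0.2547 0.2177] [0.0048 1.     0.0008]
```

View pics/c12.png

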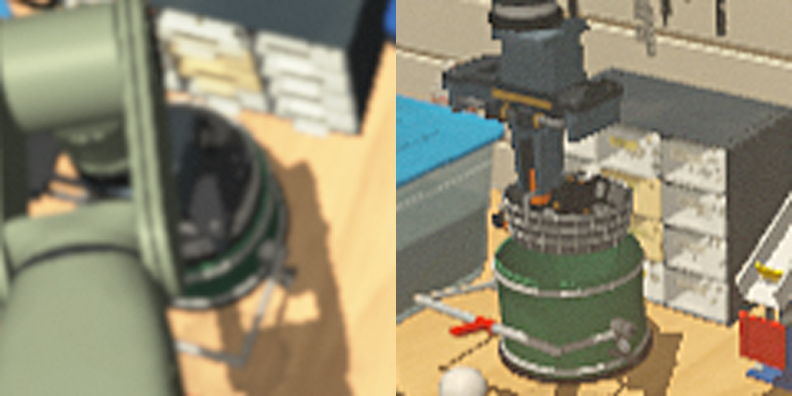

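```bash
python3 - <<'E'
from h import *
print(w2px('side',[.564,.264,.122]),w2px('side',[.564,.264+.0,.006]),w2px('side',[.561,.2547,.1995]))
def ell(c,r,z):
    P=np.array([w2px('side',[c[0]+r*np.cos(t),c[1]+r*np.sin(t),z]) for t in np.linspace(0,6.28,60)]);return P.min(0),P.max(0)
print('can',ell((.564,.264),.082,.122)); print('bas',ell((.561,.2547),.070,.1995))
d=np.load('pics/side0.png.npy');C=cloud('side',d)
m=(C[...,2]>.112)&(C[...,2]<.13)&(np.hypot(C[...,0]-.564,C[...,1]-.264)<.1);print('can rim side',cv2.minEnclosingCircle(C[m][:,:2].astype(np.float32)*1000))
p,d=cam('side');C=cloud('side',d)
m=(C[...,2]>.19)&(C[...,2]<.206)&(np.hypot(C[...,0]-.561,C[...,1]-.255)<.1)&(C[...,0]>.535);print('bas rim side',m.sum(),cv2.minEnclosingCircle(C[m][:,:2].astype(np.float32)*1000))
p,d=cam('top');C=cloud('top',d)
m=(C[...,2]>.19)&(C[...,2]<.206)&(np.hypot(C[...,0]-.561,C[...,1]-.255)<.1)&(C[...,0]>.535);q=C[m][:,:2];print('bas rim top',m.sum(),q.max(0),q.min(0))
E
```

```text
(np.float64(222.86347382965164), np.float64(195.20928948694817)) (np.float64(225.0032471324883), np.float64(222.51639331213389)) (np.float64(222.82524440666842), np.float64(176.63470436070804))
can (array([200.1369, 185.6239]), array([245.3105, 205.7604]))
bas (array([202.8534, 168.9021]), array([242.5829, 185.0475]))
can rim side ((558.5296630859375, 263.0579833984375), 86.87395477294922)
bas rim side 106 ((552.6590576171875, 251.20333862304688), 72.37574768066406)
bas rim top 96 [0.6256 0.2784] [0.5372 0.1833]
```

```bash

python3 -m handwheel '[{"slide":[0.2,0.5,0],"twist":[0,0,0],"jaw":-1},{"slide":[0.1,0.4,-0.5],"twist":[0,0,0],"jaw":-1},{"slide":[0,0,-1],"twist":[0,0,0],"jaw":-1},{"slide":[0,0,-1],"twist":[0,0,0],"jaw":-1},{"slide":[0,0,-1],"twist":[0,0,0],"jaw":-1},{"slide":[0,0,-1],"twist":[0,0,0],"jaw":-1},{"slide":[0,0,-1],"twist":[0,0,0],"jaw":-1},{"slide":[0,0,0],"twist":[0,0,0],"jaw":-1}]'
python3 -m handwheel '[{"slide":[0,0,-0.5],"twist":[0,0,0],"jaw":-1},{"slide":[0,0,-0.5],"twist":[0,0,0],"jaw":-1},{"slide":[0,0,-0.5],"twist":[0,0,0],"jaw":-1},{"slide":[0,0,-0.5],"twist":[0,0,0],"jaw":-1},{"slide":[0,0,-0.5],"twist":[0,0,0],"jaw":-1},{"slide":[0,0,-0.5],"twist":[0,0,0],"jaw":-1},{"slide":[0,0,-0.5],"twist":[0,0,0],"jaw":-1},{"slide":[0,0,0],"twist":[0,0,0],"jaw":-1}]'
```

```text
time: 44.2
tool_pos: [0.517, 0.2632, 0.1607]
tool_rot: [[-0.002, -1.0, 0.005], [-0.001, 0.005, 1.0], [-1.0, 0.002, -0.001]]
force: [-0.6, -0.5, -5.1]
gripper_width: 0.0134
time: 45.2
tool_pos: [0.5176, 0.2635, 0.1263]
tool_rot: [[-0.0, -1.0, 0.005], [-0.0, 0.005, 1.0], [-1.0, 0.0, -0.0]]
force: [0.1, 0.8, -5.5]
gripper_width: 0.0138
```

```bash

python3 -m handwheel '[{"slide":[0,0,-0.8],"twist":[0,0,0],"jaw":-1},{"slide":[0,0,-0.8],"twist":[0,0,0],"jaw":-1},{"slide":[0,0,-0.8],"twist":[0,0,0],"jaw":-1},{"slide":[0,0,-0.8],"twist":[0,0,0],"jaw":-1},{"slide":[0,0,-0.8],"twist":[0,0,0],"jaw":-1},{"slide":[0,0,-0.7],"twist":[0,0,0],"jaw":-1},{"slide":[0,0,-0.4],"twist":[0,0,0],"jaw":-1},{"slide":[0,0,0],"twist":[0,0,0],"jaw":-1}]'
python3 -m handwheel '[{"slide":[0,0,-0.3],"twist":[0,0,0],"jaw":-1},{"slide":[0,0,0],"twist":[0,0,0],"jaw":-1},{"slide":[0,0,-0.2],"twist":[0,0,0],"jaw":-1},{"slide":[0,0,0],"twist":[0,0,0],"jaw":-1},{"slide":[0,0,0],"twist":[0,0,0],"jaw":-1},{"slide":[0,0,0],"twist":[0,0,0],"jaw":-1},{"slide":[0,0,0],"twist":[0,0,0],"jaw":-1},{"slide":[0,0,0],"twist":[0,0,0],"jaw":-1}]'
```

```text
time: 46.2
tool_pos: [0.5174, 0.2637, 0.0765]
tool_rot: [[0.0, -1.0, 0.005], [0.0, 0.005, 1.0], [-1.0, -0.0, 0.0]]
force: [-3.4, -0.2, 0.6]
gripper_width: 0.014
time: 47.2
tool_pos: [0.5177, 0.2639, 0.0714]
tool_rot: [[0.001, -1.0, 0.005], [0.001, 0.005, 1.0], [-1.0, -0.001, 0.001]]
force: [-5.3, 0.2, 4.3]
gripper_width: 0.0137
```

```bash

python3 -m handwheel '[{"slide":[-0.1,0,-0.2],"twist":[0,0,0],"jaw":-1},{"slide":[0,0,0],"twist":[0,0,0],"jaw":-1},{"slide":[0,0,0],"twist":[0,0,0],"jaw":-0.5},{"slide":[0,0,0],"twist":[0,0,0],"jaw":-0.35},{"slide":[0,0,0],"twist":[0,0,0],"jaw":-0.35},{"slide":[0,0,0],"twist":[0,0,0],"jaw":-0.35},{"slide":[0,0,1],"twist":[0,0,0],"jaw":-0.35},{"slide":[0,0,1],"twist":[0,0,0],"jaw":-0.35}]'
python3 -m handwheel '[{"slide":[0,0,4],"twist":[0,0,0],"jaw":-0.35},{"slide":[0,0,5],"twist":[0,0,0],"jaw":-0.35},{"slide":[0,0,5],"twist":[0,0,0],"jaw":-0.2},{"slide":[0,-2,0],"twist":[0,0,0],"jaw":0},{"slide":[-1,-6,0],"twist":[0,0,0],"jaw":0},{"slide":[-1,-6,0],"twist":[0,0,0],"jaw":0},{"slide":[-2,-6,0],"twist":[0,0,0],"jaw":0},{"slide":[-2,-6,0],"twist":[0,0,0],"jaw":0}]'
python3 - <<'E'
from h import *
p,d=cam('top','t8.png');s,_=cam('side')
C=cloud('top',d)
a=cv2.resize(p[140:260,150:330],None,fx=4,fy=4,interpolation=2)
cv2.imwrite('pics/c13.png',a[:,:,::-1])
m=(C[...,2]>.112)&(C[...,2]<.13)&(np.hypot(C[...,0]-.564,C[...,1]-.264)<.1);print('can',cv2.minEnclosingCircle(C[m][:,:2].astype(np.float32)*1000))
m=(C[...,2]>.033)&(C[...,2]<.06)&(np.hypot(C[...,0]-.433,C[...,1]+.077)<.07);print('rib',m.sum(),C[m].mean(0) if m.any() else 0,cv2.minAreaRect(C[m][:,:2].astype(np.float32)*1000))
print('inside z',np.round(C[160:200:4,186:230:4,2]*1000))
E
```

```text
time: 48.2
tool_pos: [0.5169, 0.2636, 0.0896]
tool_rot: [[0.0, -1.0, 0.005], [0.0, 0.005, 1.0], [-1.0, -0.0, 0.0]]
force: [0.6, -0.1, 0.2]
gripper_width: 0.0298
time: 49.2
tool_pos: [0.4555, 0.0028, 0.2281]
tool_rot: [[-0.001, -1.0, 0.005], [-0.0, 0.005, 1.0], [-1.0, 0.001, -0.0]]
force: [1.3, 1.0, 0.0]
gripper_width: 0.0455
can ((562.9940185546875, 264.06915283203125), 84.0099868774414)
rib 65 [ 0.4338 -0.0768  0.0424] ((434.4464111328125, -76.98837280273438), (36.86279296875, 15.07969856262207), 15.999931335449219)
inside z [[122. 105.  81.  60.  62.  56.  52.  60.  78. 114.  -1.]
 [103.  81.  56.  39.  48.  48.  50.  51.  29.  55. 112.]
 [ 86.  53.  26.  46.  31.  60.  57.  48.  30.  48.  37.]
 [ 56.  30.  46.  28.  10.  62.  64.  63.   7.  22.  48.]
 [ 42.  48.  46.  43.  10.  72.  60.  53.   7.   9.  22.]
 [ 31.  41.  44.  44.  11.  67.  66.  42.  34.  38.  12.]
 [ 49.  33.  38.  37.  12.  53.  57.  42.  38.  40.  10.]
 [ 17.  28.  39.  39.  71.  70.  60.  36.  37.  39. 123.]
 [ 17.  43.  14.  20.  88.  67.  56.  37.  34.  29. 109.]
 [122.  50.  15.  14.  83.   6.   6.  13.  16. 113.  79.]]
```

View pics/c13.png

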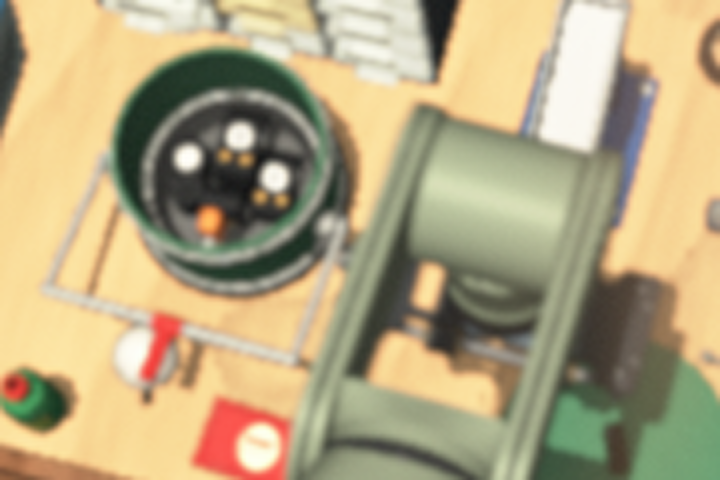

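```bash

python3 -m handwheel '[{"slide":[-1,-4,0],"twist":[0,0,0.12],"jaw":0},{"slide":[-1.1,-3.7,0],"twist":[0,0,0.12],"jaw":0},{"slide":[0,0,-4],"twist":[0,0,0],"jaw":0},{"slide":[0,0,-4],"twist":[0,0,0],"jaw":0},{"slide":[0,0,-4],"twist":[0,0,0],"jaw":0},{"slide":[0,0,-2],"twist":[0,0,0],"jaw":0},{"slide":[0,0,0],"twist":[0,0,0],"jaw":0},{"slide":[0,0,0],"twist":[0,0,0],"jaw":0}]'
```

```text
time: 50.3
tool_pos: [0.4367, -0.0719, 0.0894]
tool_rot: [[0.001, -0.972, -0.233], [-0.0, -0.233, 0.972], [-1.0, -0.001, -0.0]]
force: [0.5, -0.4, 0.7]
gripper_width: 0.0456
```

Jaw at 103.5°. Correcting by (−0.3, −0.5) and down to z = 0.023.

```bash

python3 -m handwheel '[{"slide":[-0.3,-0.5,-2],"twist":[0,0,0],"jaw":0},{"slide":[0,0,-2],"twist":[0,0,0],"jaw":0},{"slide":[0,0,-1.6],"twist":[0,0,0],"jaw":0},{"slide":[0,0,-1],"twist":[0,0,0],"jaw":0},{"slide":[0,0,0],"twist":[0,0,0],"jaw":0},{"slide":[0,0,0],"twist":[0,0,0],"jaw":-1},{"slide":[0,0,0],"twist":[0,0,0],"jaw":-1},{"slide":[0,0,0],"twist":[0,0,0],"jaw":-1}]'
python3 -m handwheel '[{"slide":[0,0,0],"twist":[0,0,0],"jaw":-1},{"slide":[0,0,0],"twist":[0,0,0],"jaw":-1},{"slide":[0,0,0],"twist":[0,0,0],"jaw":-1},{"slide":[0,0,0.5],"twist":[0,0,0],"jaw":-1},{"slide":[0,0,1],"twist":[0,0,0],"jaw":-1},{"slide":[0,0,2],"twist":[0,0,0],"jaw":-1},{"slide":[0,0,3],"twist":[0,0,0],"jaw":-1},{"slide":[0,0,3],"twist":[0,0,0],"jaw":-1}]'
```

```text
time: 51.3
tool_pos: [0.4334, -0.077, 0.0232]
tool_rot: [[0.001, -0.972, -0.233], [0.0, -0.233, 0.972], [-1.0, -0.001, -0.0]]
force: [0.7, -0.6, 0.0]
gripper_width: 0.0187
time: 52.3
tool_pos: [0.4321, -0.0766, 0.1183]
tool_rot: [[-0.003, -0.973, -0.233], [0.001, -0.233, 0.973], [-1.0, 0.002, 0.002]]
force: [-1.2, 0.6, -5.4]
gripper_width: 0.0162
```

```bash

python3 -m handwheel '[{"slide":[0,0,3],"twist":[0,0,0],"jaw":-1},{"slide":[0,1,3],"twist":[0,0,0],"jaw":-1},{"slide":[0,2,3],"twist":[0,0,0],"jaw":-1},{"slide":[0,3,0.5],"twist":[0,0,0],"jaw":-1},{"slide":[0,3,0],"twist":[0,0,0],"jaw":-1},{"slide":[0,3,0],"twist":[0,0,0],"jaw":-1},{"slide":[0,3,0],"twist":[0,0,0],"jaw":-1},{"slide":[0.5,3,0],"twist":[0,0,0],"jaw":-1}]'
python3 -m handwheel '[{"slide":[1.5,3,0],"twist":[0,0,0],"jaw":-1},{"slide":[2,3,0],"twist":[0,0,0],"jaw":-1},{"slide":[2,3,0],"twist":[0,0,0],"jaw":-1},{"slide":[2,3,0],"twist":[0,0,0],"jaw":-1},{"slide":[2,2.5,0],"twist":[0,0,0],"jaw":-1},{"slide":[2,1.5,0],"twist":[0,0,0],"jaw":-1},{"slide":[1,0,0],"twist":[0,0,0],"jaw":-1},{"slide":[0,0,0],"twist":[0,0,0],"jaw":-1}]'
python3 - <<'E'
from h import *
o=env.get_obs();t=o['tool_pos'];print(t)
p,d=cam('top');C=cloud('top',d);hs=cv2.cvtColor(p,cv2.COLOR_RGB2HSV)
zc=t[2]+.008-.012
m=(abs(C[...,2]-zc)<.007)&(np.hypot(C[...,0]-t[0],C[...,1]-t[1])<.105)&(hs[...,0]>45)&(hs[...,0]<90)&(hs[...,1]>100)
q=C[m];print('lid top',m.sum(),q.min(0),q.max(0))
s,d=cam('side');S=cloud('side',d);hs=cv2.cvtColor(s,cv2.COLOR_RGB2HSV)
m2=(abs(S[...,2]-zc)<.007)&(np.hypot(S[...,0]-t[0],S[...,1]-t[1])<.105)&(hs[...,0]>45)&(hs[...,0]<90)&(hs[...,1]>100);q2=S[m2];print('lid side',m2.sum(),q2.min(0),q2.max(0))
for q_ in(q,q2):
    A=np.c_[q_[:,:2]-t[:2],np.ones(len(q_))];print('plane',np.linalg.lstsq(A,q_[:,2],rcond=None)[0])
E
```

```text
time: 53.3
tool_pos: [0.4375, 0.1038, 0.2131]
tool_rot: [[-0.0, -0.972, -0.233], [-0.0, -0.233, 0.972], [-1.0, 0.0, -0.0]]
force: [1.1, -0.7, -1.8]
gripper_width: 0.0158
time: 54.3
tool_pos: [0.563, 0.2622, 0.2125]
tool_rot: [[-0.001, -0.973, -0.232], [-0.001, -0.232, 0.973], [-1.0, 0.001, -0.0]]
force: [0.5, -0.2, -1.9]
gripper_width: 0.0158
[0.563  0.2622 0.2125]
lid top 3 [0.5635 0.1757 0.2053] [0.5796 0.2178 0.2096]
lid side 3 [0.5059 0.1911 0.2072] [0.5279 0.3151 0.2144]
plane [-0.4798 -0.2083  0.1963]
plane [-0.2892  0.0404  0.1999]
```

```bash
python3 - <<'E'
from h import *
t=env.get_obs()['tool_pos']
for n in('top','side'):
    p,d=cam(n,n+'9.png');C=cloud(n,d).reshape(-1,3);c=p.reshape(-1,3).astype(int)
    r=np.hypot(C[:,0]-t[0],C[:,1]-t[1])
    m=(c[:,1]>c[:,0]+12)&(c[:,1]>c[:,2]+5)&(r<.11)&(abs(C[:,2]-.208)<.02)
    q=C[m]; print(n,m.sum(),np.percentile(q[:,2],[5,25,50,75,95]))
    q=q[abs(q[:,2]-np.median(q[:,2]))<.008]
    print(np.linalg.lstsq(np.c_[q[:,:2]-t[:2],np.ones(len(q))],q[:,2],rcond=None)[0],q.min(0),q.max(0))
    if len(q): print(cv2.minEnclosingCircle(q[:,:2].astype(np.float32)*1000))
E
```

```text
top 383 [0.1982 0.2078 0.2143 0.221  0.2264]
[-0.3265 -0.0543  0.2085] [0.5203 0.1675 0.2063] [0.5842 0.2402 0.2223]
((552.7783813476562, 201.65374755859375), 39.293121337890625)
side 92 [0.1978 0.2091 0.216  0.2212 0.2272]
[-0.1272 -0.0227  0.211 ] [0.4797 0.1675 0.2082] [0.5678 0.3152 0.2238]
((547.065673828125, 242.59512329101562), 75.53518676757812)
```

```bash
python3 - <<'E'
from h import *
a=cv2.resize(cv2.imread('pics/top9.png')[110:240,140:270],None,fx=3,fy=3,interpolation=2)
b=cv2.resize(cv2.imread('pics/side9.png')[120:250,165:295],None,fx=3,fy=3,interpolation=2)
cv2.imwrite('pics/c14.png',np.hstack([a,b]))
E
```

```text
(no output)
```

View pics/c14.png

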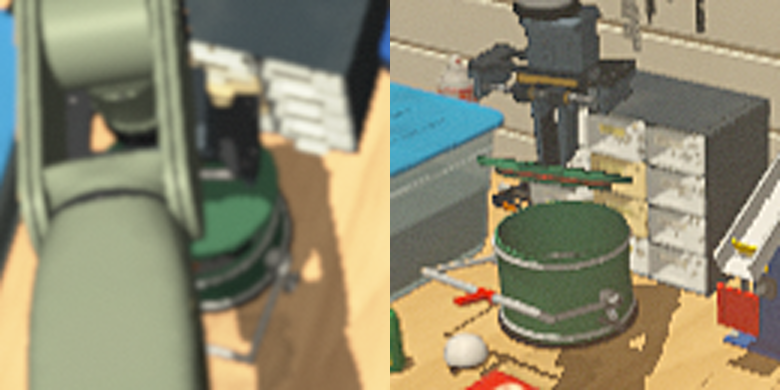

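```bash
cat > lid.py <<'E'
from h import *
o=env.get_obs();t=o['tool_pos'];print(o['time'],t,o['force']);print(o['tool_rot'][:,0])
for n in('top','side'):
    p,d=cam(n,n+'9.png');C=cloud(n,d);c=p.astype(int)
    r=np.hypot(C[...,0]-t[0],C[...,1]-t[1])
    m=(c[...,1]>c[...,0]*1.35)&(c[...,1]>c[...,2]*1.05)&(r<.12)&(C[...,2]>max(t[2]-.05,.128))
    m=cv2.erode(m.astype(np.uint8),np.ones((2,2)))>0
    q=C[m]; print(n,m.sum())
    if len(q)<20: continue
    f=lambda q:np.linalg.lstsq(np.c_[q[:,:2]-t[:2],np.ones(len(q))],q[:,2],rcond=None)[0]
    for _ in range(5):
        s=f(q);e=q[:,2]-np.c_[q[:,:2]-t[:2],np.ones(len(q))]@s;q=q[abs(e)<max(.004,1.5*e.std())]
    print('plane dz/dx,dz/dy,z0',s,len(q),'tilt',np.degrees(np.arctan(s[:2])),q.min(0),q.max(0))
E
python3 lid.py
```

```text
54.5 [0.5625 0.2623 0.2131] [-0.1494 -0.9808 -1.7229]
[-0.0004 -0.0001 -1.    ]
top 457
plane dz/dx,dz/dy,z0 [-0.4305 -0.0992  0.2055] 382 tilt [-23.292  -5.663] [0.4842 0.1682 0.1939] [0.6041 0.2342 0.2434]
side 59
plane dz/dx,dz/dy,z0 [-0.4035 -0.0813  0.2031] 59 tilt [-21.9736  -4.6495] [0.4641 0.1678 0.2127] [0.5537 0.3065 0.2439]
```

```bash

python3 -m handwheel '[{"slide":[0,0,0],"twist":[0.016,-0.066,0],"jaw":-1},{"slide":[0,0,0],"twist":[0.016,-0.066,0],"jaw":-1},{"slide":[0,0,0],"twist":[0.016,-0.066,0],"jaw":-1},{"slide":[0,0,0],"twist":[0.016,-0.066,0],"jaw":-1},{"slide":[0,0,0],"twist":[0.016,-0.066,0],"jaw":-1},{"slide":[0,0,0],"twist":[0.015,-0.066,0],"jaw":-1},{"slide":[0,0,0],"twist":[0,0,0],"jaw":-1},{"slide":[0,0,0],"twist":[0,0,0],"jaw":-1}]'
cat >> lid.py <<'E'
    # circle fit on the lid's outline: fixed radius 92 mm
    from scipy.optimize import least_squares
    if n=='side': Q=np.vstack([Qt,q])
    Qt=q
    h=lambda Q:np.array([Q[:,0].min(),Q[:,0].max(),Q[:,1].min(),Q[:,1].max()])
    print('ext',h(q))
E
python3 lid.py
```

```text
time: 55.6
tool_pos: [0.5634, 0.2631, 0.2133]
tool_rot: [[0.385, -0.893, -0.233], [0.093, -0.214, 0.972], [-0.918, -0.396, 0.0]]
force: [0.1, 0.7, -2.8]
gripper_width: 0.0157
55.6 [0.5634 0.2631 0.2133] [ 0.1303  0.6968 -2.8017]
[ 0.3851  0.0927 -0.9182]
top 791
plane dz/dx,dz/dy,z0 [-0.0168  0.0013  0.2051] 627 tilt [-0.9652  0.0722] [0.4787 0.1696 0.2003] [0.6437 0.3395 0.21  ]
ext [0.4787 0.6437 0.1696 0.3395]
side 219
plane dz/dx,dz/dy,z0 [-0.0209  0.0007  0.2037] 217 tilt [-1.1982  0.0394] [0.4648 0.1854 0.1996] [0.6397 0.3402 0.2084]
ext [0.4648 0.6397 0.1854 0.3402]
```

```bash
python3 - <<'E'
from h import *
from scipy.optimize import least_squares
t=env.get_obs()['tool_pos']
for n in('top','side'):
    p,d=cam(n);C=cloud(n,d);c=p.astype(int)
    r=np.hypot(C[...,0]-t[0],C[...,1]-t[1])
    m=(c[...,1]>c[...,0]*1.3)&(c[...,1]>c[...,2]*1.03)&(r<.115)&(abs(C[...,2]-.205)<.012)
    v,u=np.nonzero(m)
    q=np.array([px2w(n,a,b,z=.205)[:2] for a,b in zip(u,v)])
    # outermost point per 10deg bin about guess, keep those on a circle
    g=np.array([.56,.262]); th=np.degrees(np.arctan2(*(q-g).T[::-1]))//12; rr=np.hypot(*(q-g).T)
    o=np.array([q[th==k][np.argmax(rr[th==k])] for k in np.unique(th)]); 
    o=o[np.hypot(*(o-g).T)>.08]
    s=least_squares(lambda s:np.hypot(o[:,0]-s[0],o[:,1]-s[1])-s[2],[*g,.092],loss='soft_l1',f_scale=.002); print(n,len(o),s.x)
    s=least_squares(lambda s:np.hypot(o[:,0]-s[0],o[:,1]-s[1])-.0915,g,loss='soft_l1',f_scale=.002); print(s.x)
E
```

```text
top 20 [0.5575 0.2596 0.0891]
[0.5552 0.2613]
side 24 [0.5475 0.256  0.0916]
[0.5475 0.256 ]
```

```bash

python3 -m handwheel '[{"slide":[0.4,0.2,0],"twist":[0,0,0],"jaw":-1},{"slide":[0.4,0.2,-0.5],"twist":[0,0,0],"jaw":-1},{"slide":[0,0,-1],"twist":[0,0,0],"jaw":-1},{"slide":[0,0,-1.2],"twist":[0,0,0],"jaw":-1},{"slide":[0,0,-1.2],"twist":[0,0,0],"jaw":-1},{"slide":[0,0,-1],"twist":[0,0,0],"jaw":-1},{"slide":[0,0,-0.8],"twist":[0,0,0],"jaw":-1},{"slide":[0,0,0],"twist":[0,0,0],"jaw":-1}]'
python3 -m handwheel '[{"slide":[0,0,-0.4],"twist":[0,0,0],"jaw":-1},{"slide":[0,0,-0.2],"twist":[0,0,0],"jaw":-1},{"slide":[0,0,-0.2],"twist":[0,0,0],"jaw":-1},{"slide":[0,0,-0.2],"twist":[0,0,0],"jaw":-1},{"slide":[0,0,-0.2],"twist":[0,0,0],"jaw":-1},{"slide":[0,0,0],"twist":[0,0,0],"jaw":-1},{"slide":[0,0,0],"twist":[0,0,0],"jaw":-1},{"slide":[0,0,0],"twist":[0,0,0],"jaw":-1}]'
python3 lid.py
```

```text
time: 56.8
tool_pos: [0.5708, 0.2668, 0.1549]
tool_rot: [[0.384, -0.893, -0.233], [0.092, -0.214, 0.972], [-0.919, -0.395, -0.0]]
force: [0.5, 0.2, -2.0]
gripper_width: 0.0159
time: 57.8
tool_pos: [0.5712, 0.267, 0.1439]
tool_rot: [[0.385, -0.893, -0.233], [0.093, -0.214, 0.972], [-0.918, -0.396, 0.0]]
force: [-0.1, 0.2, -3.2]
gripper_width: 0.0159
57.8 [0.5712 0.267  0.1439] [-0.114   0.1609 -3.1596]
[ 0.3853  0.0926 -0.9181]
top 677
plane dz/dx,dz/dy,z0 [-0.016  -0.0009  0.1356] 524 tilt [-0.9169 -0.0534] [0.491  0.1737 0.1306] [0.6498 0.3428 0.1408]
ext [0.491  0.6498 0.1737 0.3428]
side 197
plane dz/dx,dz/dy,z0 [-0.0238 -0.0007  0.1342] 195 tilt [-1.361 -0.04 ] [0.4716 0.1883 0.13  ] [0.6482 0.3479 0.1385]
ext [0.4716 0.6482 0.1883 0.3479]
```

```bash

python3 -m handwheel '[{"slide":[0,0,-0.15],"twist":[0,0,0],"jaw":-1},{"slide":[0,0,-0.15],"twist":[0,0,0],"jaw":-1},{"slide":[0,0,-0.1],"twist":[0,0,0],"jaw":-1},{"slide":[0,0,0],"twist":[0,0,0],"jaw":-1},{"slide":[0,0,0],"twist":[0,0,0],"jaw":-1},{"slide":[0,0,0],"twist":[0,0,0],"jaw":-0.3},{"slide":[0,0,0],"twist":[0,0,0],"jaw":-0.3},{"slide":[0,0,0],"twist":[0,0,0],"jaw":-0.3}]'
python3 -m handwheel '[{"slide":[-0.6,-0.1,1.5],"twist":[0,0,0],"jaw":-0.3},{"slide":[-1.2,-0.3,3],"twist":[0,0,0],"jaw":-0.3},{"slide":[-2,-0.5,4.5],"twist":[0,0,0],"jaw":-0.3},{"slide":[-2,0,4],"twist":[0,0,0],"jaw":-0.3},{"slide":[-4,0,0],"twist":[-0.03,0.13,0],"jaw":-0.3},{"slide":[-4,0,0],"twist":[-0.03,0.13,0],"jaw":-0.3},{"slide":[-4,0,0],"twist":[-0.035,0.136,0],"jaw":-0.3},{"slide":[0,0,0],"twist":[0,0,0],"jaw":-0.3}]'
python3 - <<'E'
from h import *
o=env.get_obs();print(o['tool_pos'],o['tool_rot'][:,2])
t=np.array([.563,.264])
for n in('top','side'):
    p,d=cam(n,n+'11.png');C=cloud(n,d);c=p.astype(int)
    m=(c[...,1]>c[...,0]*1.3)&(c[...,1]>c[...,2]*1.03)&(np.hypot(C[...,0]-t[0],C[...,1]-t[1])<.11)&(C[...,2]>.124)&(C[...,2]<.16);q=C[m]
    print(n,len(q),cv2.minEnclosingCircle(q[:,:2].astype(np.float32)*1000),np.linalg.lstsq(np.c_[q[:,:2]-t,np.ones(len(q))],q[:,2],rcond=None)[0])
    r=(c[...,0]>1.8*c[...,1])&(c[...,0]>110)&(C[...,2]>.075)&(C[...,2]<.13)&(C[...,0]<.46)&(abs(C[...,1]-.264)<.04)
    print('tab',r.sum(),C[r].mean(0) if r.any() else 0, C[r].min(0) if r.any() else 0,C[r].max(0) if r.any() else 0)
E
```

```text
time: 58.9
tool_pos: [0.5713, 0.2671, 0.14]
tool_rot: [[0.386, -0.893, -0.233], [0.093, -0.214, 0.972], [-0.918, -0.397, 0.0]]
force: [-0.3, 0.1, 0.2]
gripper_width: 0.0323
time: 59.9
tool_pos: [0.3935, 0.2585, 0.2708]
tool_rot: [[0.003, -0.972, -0.234], [0.001, -0.234, 0.972], [-1.0, -0.003, 0.001]]
force: [1.0, 0.4, 0.3]
gripper_width: 0.0318
[0.3935 0.2585 0.2708] [-0.2337  0.9723  0.0007]
top 2348 ((565.79345703125, 263.20172119140625), 89.55890655517578) [-0.0045 -0.0025  0.1312]
tab 11 [0.4017 0.2664 0.1028] [0.3926 0.2646 0.0972] [0.4095 0.2693 0.1081]
side 757 ((559.725830078125, 263.36480712890625), 93.90299987792969) [-0.0024 -0.0005  0.1292]
tab 42 [0.4067 0.2673 0.0983] [0.3813 0.2573 0.0857] [0.4287 0.2821 0.1057]
```

```bash

python3 -m handwheel '[{"slide":[0.4,0.4,0],"twist":[0,0,-0.118],"jaw":-0.3},{"slide":[0.4,0.35,0],"twist":[0,0,-0.118],"jaw":-0.3},{"slide":[0,0,-4],"twist":[0,0,0],"jaw":-0.3},{"slide":[0,0,-4],"twist":[0,0,0],"jaw":-0.3},{"slide":[0,0,-4],"twist":[0,0,0],"jaw":-0.3},{"slide":[0,0,-1],"twist":[0,0,0],"jaw":-0.3},{"slide":[0,0,0],"twist":[0,0,0],"jaw":-0.3},{"slide":[0,0,0],"twist":[0,0,0],"jaw":-0.3}]'
python3 - <<'E'
from h import *
s,_=cam('side');o=env.get_obs();print(o['tool_pos'],o['tool_rot'][:,2])
b=cv2.resize(s[150:260,150:270],None,fx=5,fy=5,interpolation=2)
cv2.imwrite('pics/c15.png',b[:,:,::-1])
E
```

```text
time: 61.0
tool_pos: [0.4024, 0.2661, 0.1414]
tool_rot: [[0.003, -1.0, 0.001], [0.002, 0.001, 1.0], [-1.0, -0.003, 0.002]]
force: [0.3, 0.8, 0.1]
gripper_width: 0.0319
[0.4022 0.2661 0.1414] [0.0011 1.     0.0019]
```

```bash

python3 -m handwheel '[{"slide":[0,0,-2],"twist":[0,0,0],"jaw":-0.3},{"slide":[0,0,-1.5],"twist":[0,0,0],"jaw":-0.3},{"slide":[0,0,-1],"twist":[0,0,0],"jaw":-0.3},{"slide":[0,0,-1],"twist":[0,0,0],"jaw":-0.3},{"slide":[0,0,0],"twist":[0,0,0],"jaw":-0.3},{"slide":[0,0,0],"twist":[0,0,0],"jaw":-1},{"slide":[0,0,0],"twist":[0,0,0],"jaw":-1},{"slide":[0,0,0],"twist":[0,0,0],"jaw":-1}]'
python3 -m handwheel '[{"slide":[0,0,0],"twist":[0,0,0],"jaw":-1},{"slide":[0,0,0],"twist":[0,0,0],"jaw":-1},{"slide":[0,0,0],"twist":[0,0,0],"jaw":-1},{"slide":[0,0,0],"twist":[0,0,0],"jaw":-1},{"slide":[0,0,0],"twist":[0,0,0],"jaw":-1},{"slide":[0,0,0],"twist":[0,0,0],"jaw":-1},{"slide":[0,0,0],"twist":[0,0,0],"jaw":-1},{"slide":[0,0,0],"twist":[0,0,0],"jaw":-1}]'
python3 - <<'E'
import numpy as np
p=0;P=[]
for d in range(-75,41,5):
    a=np.radians(d);P.append(14.8*np.array([np.sin(a),np.cos(a)]))
for d,q in zip(range(-70,41,5),np.diff(P,axis=0)): print(d,np.round(q,2))
E
```

```text
time: 62.05
tool_pos: [0.4017, 0.2702, 0.0858]
tool_rot: [[0.002, -1.0, 0.007], [0.01, 0.007, 1.0], [-1.0, -0.002, 0.01]]
force: [-3.9, 14.1, -2.3]
gripper_width: 0.0139
time: 63.05
tool_pos: [0.4017, 0.2702, 0.0857]
tool_rot: [[0.002, -1.0, 0.006], [0.01, 0.006, 1.0], [-1.0, -0.002, 0.01]]
force: [-3.7, 14.4, -3.1]
gripper_width: 0.0139
-70 [0.39 1.23]
-65 [0.49 1.19]
-60 [0.6  1.15]
-55 [0.69 1.09]
-50 [0.79 1.02]
-45 [0.87 0.95]
-40 [0.95 0.87]
-35 [1.02 0.79]
-30 [1.09 0.69]
-25 [1.15 0.6 ]
-20 [1.19 0.49]
-15 [1.23 0.39]
-10 [1.26 0.28]
-5 [1.28 0.17]
0 [1.29 0.06]
5 [ 1.29 -0.06]
10 [ 1.28 -0.17]
15 [ 1.26 -0.28]
20 [ 1.23 -0.39]
25 [ 1.19 -0.49]
30 [ 1.15 -0.6 ]
35 [ 1.09 -0.69]
40 [ 1.02 -0.79]
```

```bash

python3 -m handwheel '[{"slide":[0,0.4,0],"twist":[0,0,-0.045],"jaw":-1},{"slide":[0,0,0],"twist":[0,0,0],"jaw":-1},{"slide":[0.39,-0.02,1.23],"twist":[0,0,0],"jaw":-1},{"slide":[0.49,-0.02,1.19],"twist":[0,0,0],"jaw":-1},{"slide":[0.6,-0.03,1.15],"twist":[0,0,0],"jaw":-1},{"slide":[0.69,-0.03,1.09],"twist":[0,0,0],"jaw":-1},{"slide":[0.79,-0.04,1.02],"twist":[0,0,0],"jaw":-1},{"slide":[0,0,0],"twist":[0,0,0],"jaw":-1}]'
python3 -m handwheel '[{"slide":[0.87,-0.04,0.95],"twist":[0,0,0],"jaw":-1},{"slide":[0.95,-0.05,0.87],"twist":[0,0,0],"jaw":-1},{"slide":[1.02,-0.05,0.79],"twist":[0,0,0],"jaw":-1},{"slide":[1.09,-0.05,0.69],"twist":[0,0,0],"jaw":-1},{"slide":[1.15,-0.06,0.6],"twist":[0,0,0],"jaw":-1},{"slide":[1.19,-0.06,0.49],"twist":[0,0,0],"jaw":-1},{"slide":[1.23,-0.06,0.39],"twist":[0,0,0],"jaw":-1},{"slide":[0,0,0],"twist":[0,0,0],"jaw":-1}]'
```

```text
time: 64.05
tool_pos: [0.4306, 0.2696, 0.1417]
tool_rot: [[-0.001, -0.999, 0.047], [0.004, 0.047, 0.999], [-1.0, 0.001, 0.004]]
force: [-1.4, 5.6, -5.8]
gripper_width: 0.0139
time: 65.05
tool_pos: [0.5048, 0.2673, 0.1902]
tool_rot: [[-0.003, -0.999, 0.048], [0.007, 0.048, 0.999], [-1.0, 0.003, 0.007]]
force: [-4.3, 9.3, 0.8]
gripper_width: 0.0136
```

```bash

python3 -m handwheel '[{"slide":[1.26,0.1,0.28],"twist":[0,0,0],"jaw":-1},{"slide":[1.28,0,0.17],"twist":[0,0,0],"jaw":-1},{"slide":[1.29,-0.06,0.06],"twist":[0,0,0],"jaw":-1},{"slide":[1.29,-0.06,-0.06],"twist":[0,0,0],"jaw":-1},{"slide":[1.28,-0.06,-0.17],"twist":[0,0,0],"jaw":-1},{"slide":[1.26,-0.06,-0.28],"twist":[0,0,0],"jaw":-1},{"slide":[1.23,-0.06,-0.39],"twist":[0,0,0],"jaw":-1},{"slide":[0,0,0],"twist":[0,0,0],"jaw":-1}]'
python3 -m handwheel '[{"slide":[1.19,-0.06,-0.49],"twist":[0,0,0],"jaw":-1},{"slide":[1.15,-0.06,-0.6],"twist":[0,0,0],"jaw":-1},{"slide":[1.09,-0.05,-0.69],"twist":[0,0,0],"jaw":-1},{"slide":[1.02,-0.05,-0.79],"twist":[0,0,0],"jaw":-1},{"slide":[0,0,0],"twist":[0,0,0],"jaw":-1},{"slide":[0,0,0],"twist":[0,0,0],"jaw":-1},{"slide":[0,0,0],"twist":[0,0,0],"jaw":-1},{"slide":[0,0,0],"twist":[0,0,0],"jaw":-1}]'
python3 - <<'E'
from h import *
for n in('top','side'):
    p,d=cam(n,n+'12.png');C=cloud(n,d);c=p.astype(int)
    r=(c[...,0]>1.8*c[...,1])&(c[...,0]>90)&(C[...,2]>.11)&(C[...,2]<.25)&(C[...,0]>.42)&(abs(C[...,1]-.264)<.05)
    if r.any(): print(n,r.sum(),C[r].mean(0),C[r].min(0),C[r].max(0))
E
```

```text
time: 66.05
tool_pos: [0.5974, 0.2649, 0.1887]
tool_rot: [[0.007, -0.999, 0.047], [0.007, 0.047, 0.999], [-1.0, -0.007, 0.007]]
force: [2.4, 7.0, 7.2]
gripper_width: 0.0134
time: 67.05
tool_pos: [0.6441, 0.2639, 0.1642]
tool_rot: [[0.014, -0.999, 0.046], [0.009, 0.047, 0.999], [-1.0, -0.014, 0.01]]
force: [7.4, 8.3, 6.8]
gripper_width: 0.014
side 51 [0.6161 0.264  0.1717] [0.6006 0.2522 0.1528] [0.6408 0.2782 0.1964]
```

```bash

python3 -m handwheel '[{"slide":[0.5,-0.03,-0.4],"twist":[0,0,0],"jaw":-1},{"slide":[0,0,0],"twist":[0,0,0],"jaw":-0.3},{"slide":[0,0,0],"twist":[0,0,0],"jaw":-0.3},{"slide":[0,0,0],"twist":[0,0,0],"jaw":-0.3},{"slide":[0,0,3],"twist":[0,0,0],"jaw":-0.3},{"slide":[0,0,4],"twist":[0,0,0],"jaw":-0.3},{"slide":[-4,0,4],"twist":[0,0,0],"jaw":-0.3},{"slide":[-6,-4,0],"twist":[0,0,0],"jaw":-0.3}]'
python3 -m handwheel '[{"slide":[-6,-6,0],"twist":[0,0,0],"jaw":-0.3},{"slide":[-6,-6,0],"twist":[0,0,0],"jaw":-0.3},{"slide":[-3,-6,0],"twist":[0,0,0],"jaw":-0.3},{"slide":[0,-6,0],"twist":[0,0,0],"jaw":-0.3},{"slide":[0,-4,0],"twist":[0,0,0],"jaw":-0.3},{"slide":[0,0,0],"twist":[0,0,0],"jaw":-0.3},{"slide":[0,0,0],"twist":[0,0,0],"jaw":-0.3},{"slide":[0,0,0],"twist":[0,0,0],"jaw":-0.3}]'
cat > fin.py <<'E'
from h import *
print(env.get_obs()['tool_pos'])
t=np.array([.563,.264])
for n in('top','side'):
    p,d=cam(n,n+'13.png');C=cloud(n,d);c=p.astype(int)
    r=(c[...,0]>1.8*c[...,1])&(c[...,0]>90)&(C[...,2]>.1)&(C[...,2]<.25)&(C[...,0]>.42)&(abs(C[...,1]-.264)<.05)
    if r.any():
        m=C[r].mean(0); print(n,'tab',r.sum(),m,C[r].min(0),C[r].max(0),'bail rad',1.31+np.arctan2(m[0]-.544,m[2]-.06))
    m=(c[...,1]>c[...,0]*1.3)&(c[...,1]>c[...,2]*1.03)&(np.hypot(C[...,0]-t[0],C[...,1]-t[1])<.11)&(C[...,2]>.124)&(C[...,2]<.16);q=C[m]
    print(n,'lid',len(q),cv2.minEnclosingCircle(q[:,:2].astype(np.float32)*1000),np.linalg.lstsq(np.c_[q[:,:2]-t,np.ones(len(q))],q[:,2],rcond=None)[0])
    # bystanders: image change against the start
    a=cv2.imread('pics/%s0.png'%n).astype(int)[:,:,::-1]
    for k,P in dict(bottle=(.347,.349,.08),tin=(.368,.190,.02),bell=(.41,.29,.02)).items():
        u,v=map(int,w2px(n,P)); s=np.s_[v-10:v+10,u-12:u+12]; print(k,np.abs(a[s]-c[s]).mean().round(1),end=' ')
    print()
E
python3 fin.py
```

```text
time: 68.15
tool_pos: [0.5532, 0.2263, 0.2684]
tool_rot: [[0.006, -0.999, 0.045], [0.002, 0.045, 0.999], [-1.0, -0.006, 0.003]]
force: [0.7, -0.9, -0.1]
gripper_width: 0.0317
time: 69.15
tool_pos: [0.4357, -0.0182, 0.2656]
tool_rot: [[-0.001, -0.999, 0.045], [0.0, 0.045, 0.999], [-1.0, 0.001, 0.0]]
force: [0.1, 0.2, -0.3]
gripper_width: 0.032
[ 0.4357 -0.0182  0.2656]
top tab 78 [0.645  0.2625 0.1511] [0.6275 0.2535 0.1256] [0.6672 0.2727 0.1725] bail rad 2.1467040952401195
top lid 2354 ((566.2135009765625, 263.4379577636719), 90.38984680175781) [-0.0022 -0.0048  0.1311]
bottle 23.7 tin 2.5 bell 26.9 
side tab 49 [0.6434 0.2644 0.1496] [0.6213 0.2519 0.1315] [0.685  0.3014 0.166 ] bail rad 2.147384388570636
side lid 745 ((559.0557861328125, 264.1402893066406), 92.12702178955078) [-0.0033 -0.0002  0.1291]
bottle 7.8 tin 12.5 bell 14.1
```

```bash
python3 - <<'E'
from h import *
for f in('top0','top13','side0','side13'):
    a=cv2.imread(f'pics/{f}.png').astype(int)[:,:,::-1]; n=f[:3] if f[0]=='t' else 'side'
    out=[]
    for k,P,fn in (('bottle',(.347,.349,.06),lambda c:(c[...,1]>1.4*c[...,0])&(c[...,1]>1.2*c[...,2])&(c[...,1]>40)),('nozzle',(.347,.349,.115),lambda c:(c[...,0]>1.8*c[...,1])&(c[...,0]>90)),('tin',(.368,.19,.02),lambda c:(c[...,0]>1.8*c[...,1])&(c[...,0]>90)),('bell',(.41,.29,.025),lambda c:(c.min(-1)>140)&(c.max(-1)-c.min(-1)<35))):
        u,v=map(int,w2px(n,P)); w=24 if k=='tin' else 16; s=a[v-w:v+w,u-w:u+w]; y,x=np.nonzero(fn(s)); out.append((k,len(x),np.round((x.mean()+u-w,y.mean()+v-w),1) if len(x) else None))
    print(f,out)
E
```

```text
top0 [('bottle', 88, array([158.6, 240.4])), ('nozzle', 32, array([153.2, 236.4])), ('tin', 401, array([214.7, 251.8])), ('bell', 123, array([183.6, 224.4]))]
top13 [('bottle', 84, array([159. , 240.3])), ('nozzle', 30, array([153.4, 236.4])), ('tin', 335, array([212.8, 251.3])), ('bell', 162, array([185.8, 228.7]))]
side0 [('bottle', 127, array([162.8, 230.7])), ('nozzle', 36, array([160.1, 218.3])), ('tin', 328, array([204. , 253.3])), ('bell', 131, array([192. , 233.5]))]
side13 [('bottle', 111, array([162.3, 230.2])), ('nozzle', 36, array([160.1, 218.3])), ('tin', 328, array([204.1, 253.4])), ('bell', 107, array([190.6, 235.5]))]
```

```bash
python3 -c "
from plant import env
print(env.hand_in())"
```

```text
the job is handed in; nothing more can be done
None
```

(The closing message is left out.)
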